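# Close the wash-tablet box: turn its dried lid over, fit it and snap its four side clips

## Task

The lid of the wash-tablet box was left to dry upside down on the laundry counter. Turn it over without letting it drop or topple, fit it squarely on the box so that it sits fully down all round, then flip all four of its blue side clips down until each one snaps and stays shut. Leave the other things on the counter where they stand.

Things in the scene. Friction and masses are not known exactly. Their poses are not given: they have to be found in the camera images.
- tablet_box: Slim pale grey open-topped box, fixed to the counter on a dark 200 x 84 x 6 mm foot plate. Walls 160 (x) x 58 (y) mm outside, 3 mm thick, rim 86 mm above the counter; the top 10 mm of the walls lean in by 2 mm to lead the lid on. The lid may go on either way round. Origin: centre of the underside at counter level; x along the length, z up.
- box_rim (a point): Centre of the box's mouth, at rim height (86 mm). The lid's 4 mm plate rests on this rim: fully down, its outer face is 4 mm above this point.
- box_rail (a point): Middle of the round bead (radius 3 mm, 120 mm long, along x) of the catch rail on the box's +y long side, 36 mm out from the middle plane and 56 mm above the counter; the -y side has the same. The clips' hooks snap under and behind these beads.
- lid: White loose lid, 170 (x) x 66 (y) mm, 28 mm deep, 0.2 to 0.3 kg; 4 mm plate and a stiff 3 mm skirt (164 x 60 mm inside) that goes over the box walls with 2 mm play at each end, 1 mm at each side. Starts upside down, outer face on the counter. Origin: centre of the OUTER face; z points from there to the OPEN side: up at the start, down when the right way up.
- lid_end (a point): Middle of the bare end zone at the lid's +x end, 65 mm from the middle, 14 mm from the outer face; the -x end is alike. The last 40 mm of the long sides at each end carry no clip: grip here across the 66 mm width, 40 to 60 N does no harm. The lid can stand on its flat 66 x 28 mm end face (topples beyond about 8 degrees).
- clip_1 (a joint): Angle (rad) of the blue clip at x +32 mm on the lid's +y side: 0 = shut against the box, 1.57 = straight out. Starts 0.9 to 1.45. Snapped, it rests within 0.1 of 0; let go unsnapped, it springs open again (0.4 or more). With the lid fully down, 4 to 8 N on its free end, inwards and a little downwards as it swings, snap it in the last 0.2 rad.
- clip_2 (a joint): The same for the clip at x -32 mm on the lid's +y side.
- clip_3 (a joint): The same for the clip at x +32 mm on the lid's -y side.
- clip_4 (a joint): The same for the clip at x -32 mm on the lid's -y side.
- clip_1_tip (a point): Middle of the free end of clip_1, on its outer face. The clip is 26 mm wide (along the lid's x), 4 mm thick and reaches 34 mm from its hinge pin. The pin runs along x, 37 mm out from the lid's middle plane, 9 mm from the outer face. When shut, the clip's outer face is 7 mm outside the pin, flaring smoothly to 10 mm at the free end.
- clip_2_tip (a point): The same for clip_2.
- clip_3_tip (a point): The same for clip_3.
- clip_4_tip (a point): The same for clip_4.
- softener: Bystander: blue bottle with a white cap, 80 mm wide, 210 mm tall, loose. Origin: centre of its base.
- spray: Bystander: white spray bottle with an orange trigger head, 64 mm wide, 200 mm tall, loose. Origin: centre of its base.
- vase: Bystander: dark round vase with white flowers, 76 mm wide, 165 mm tall, loose. Origin: centre of its base.
- dosing_cup: Bystander: green dosing cup, 66 mm wide, 50 mm tall, loose, between and beyond the box and the lid. Origin: centre of its base.
- scrub_brush: Bystander: wooden scrubbing brush, 55 x 130 x 32 mm (long along its y), loose, between the box and the lid on the robot's side. Origin: centre of its underside.
- peg_basket: Bystander: straw-coloured open basket of clothes pegs, 130 x 150 x 65 mm, loose, at the right. Origin: centre of its underside.
- stain_jar: Bystander: white jar with a red cap, 84 mm wide, 90 mm tall, loose, at the left. Origin: centre of its base.
Things that resemble listed ones, but are neither listed nor needed, are in the scene too. What is shaped like the lid but green or turquoise is not meant.

How it is judged:
By the outcome, as a careful person would: the job done as asked, in the order asked, and still so for the second after the job is handed in, with the robot touching nothing.
It also fails if it takes over 72 s, if anything falls off the work surface, if the arm or the gripper's body presses on something with over 40 N, if the wrist force passes 120 N, or if a joint passes its speed limit or range.

## Robot

A 6-joint arm with a two-finger parallel gripper is mounted at the origin on the work surface. World frame = base frame: x ahead of the robot, y to its left, z up, the work surface at z = 0. Lengths are in m, angles in rad, forces in N, time in s.
With the tool pointing down it reaches from about 0.35 to 0.975 m from the base axis. Payload 4.9 kg.
Tool frame: the origin (TCP) lies at the very end of the fingers, on their centre line; the grasp point (between the pads) lies 19 mm behind it (pinch_z is the distance from the TCP to the grasp point, in m); z points along the fingers, y is the line along which they close (so a half turn about z gives the same grasp; the last joint's range is limited). The gripper opens to 85 mm and grips with 20 to 120 N. Pads are 22 mm wide; open, the fingers measure 114 mm over their backs; the gripper's body (76 mm by 85 mm) begins 54 mm behind the grasp point. The pads swing forward as they close: fully open they stand 13 mm farther back than shut.
Start: joints at [-1.408, 0.053, 1.613, -0, 1.476, -0.119], TCP at [0.174, -0.6, 0.231] pointing down, gripper open.
Joint ranges: [-3.01, 3.01], [-1.01, 2.22], [0.06, 2.58], [-1.02, 4.17], [0.09, 2.62], [-3.14, 3.14]. Speed limits (rad/s): [2.57, 2.57, 3.14, 3.14, 3.14, 3.14].

## Interface

Orientations are given as a unit quaternion [w, x, y, z].
In Python, from plant import * gives the robot as it stands. The module is installed in compiled form; this text tells all that it offers.
- The arm moves only by the tool play_rows, never from a script. Its arguments are lists of equal length, an entry for each row: "linear": the shift along the world's x, y, z in m, a list of three; "turn": the turn about the world's z in degrees. A call has 1 to 8 rows; each row shifts and turns the commanded pose from where the row before left it; what a row does not reach is not made up. A row lasts 1/8 s, in which the tool goes at most 62.5 mm and 10.7 degrees, less where a joint would pass 70% of its speed; a pose out of reach is approached as far as the arm can. A call is refused whole if a number of a shift passes 0.0625 or a number of a turn 10.7, either way. A call with a gripper value outside its range is refused whole. "hand" is the finger opening in m, from 0 to 0.0854, set as the call begins (left out, the last holds). The fingers move at their own pace and stop on an object; the grip force is fixed at half the most. Time passes only in rows, so rows that do not move let the fingers close. It gives the time, the measured TCP pose, the force, the opening and the grip force at its end, in the units of the state.
- state(): the state, without advancing time (a new reading comes with each control period).
- grab_frame(name): name is "scene" or "top" or "wrist"; returns the picture (384x512x3 uint8, red, green, blue); there is no depth.
- camera_info(name): a dict with "camera_matrix" (3x3 intrinsics, pixels), "origin" and "attitude" of the camera in the world; the wrist camera has in their place "mount" (4x4, takes a point from camera to tool coordinates, whose origin is the TCP and whose axes are the flange's). Camera axes: x right, y down, z forward; pixel columns grow to the right and rows downward; lengths in m; the calibration is good to about 2 mm. The wrist camera is an equidistant fisheye: a pixel r from the principal point sees the ray r / f radians off the axis. A picture is of the moment at which its call begins: read the wrist's pose just before it. camera_info takes no time and is no camera call.
- job_done(): hands the job in; it is judged then, once.
Trained networks look in the newest picture that a camera, given by its name, has taken for a name from the list of things; names that differ only in an ending like _2 or _b are one class to them, and where a whole thing is asked for, a point or a joint stands for the part that bears it (a point fixed in the world has none). Each returns a list of dicts, best first, with "p" (0 to 1); they miss things now and then, are a little off and sometimes report something else, mostly with a low value. They report only what shows in the picture. A call takes as long as a camera call. They do not tell look-alikes from the thing itself.
- trace(camera, thing): "region" (384x512 bool, what is visible of it) and "location" ([column, row] in pixels, amid what is visible of it).
The state is a dict: "time": time; "joint_pos": joint angles; "joint_vel": joint speeds; "joint_efforts": joint torques, N m; "tool_pos": TCP position; "tool_rot": TCP orientation; "contact_force": force on the tool from outside, world axes, zero at the start; "ft_torque": the same for the moment, N m; "gripper_width": opening from 0.0 (shut) to 1.0 (fully open); "grasp_force": force on a finger pad.
Only numpy, scipy, OpenCV 4.12 (cv2) and the standard library are available. Lean on these libraries where they do the work, as an engineer would, in place of code of your own. Each camera call takes 0.05 s, during which the arm holds its last target. There are 200 camera calls.

## Working session

There is one attempt and no reset: what is moved stays moved. The work goes in short steps, Python scripts to look and compute and a tool call to move; the robot and the scene stay as the last step left them, time stands still between calls to the robot, and variables do not carry over. Pictures are saved under pics/ and viewed, at most 10 in all, crops included, and the job is handed in when it is done.

Besides the shell and the picture viewer there is one more tool, called after "Request:" as name(argument=value, ...) on one line, values as JSON. play_rows: Moves the arm, as the interface text tells. Its arguments: {"type":"object","properties":{"linear":{"type":"array","items":{"type":"array","items":{"type":"number"}}},"turn":{"type":"array","items":{"type":"number"}},"hand":{"type":"number"}},"required":["linear","turn"]}

```bash
mkdir -p pics
cat > h.py <<'E'
from plant import *
import numpy as np, cv2
from scipy.spatial.transform import Rotation as R
def rot(a):
    a=np.array(a,float)
    return a if a.shape==(3,3) else R.from_quat(np.r_[a[1:],a[0]]).as_matrix()
def cam(n): 
    c=camera_info(n); return np.array(c["camera_matrix"]),np.array(c["origin"]),rot(c["attitude"])
def px2w(n,p,z):
    K,o,A=cam(n); p=np.atleast_2d(np.array(p,float)); d=np.c_[p,np.ones(len(p))]@np.linalg.inv(K).T@A.T
    return o+d*((z-o[2])/d[:,2])[:,None]
def w2px(n,P):
    K,o,A=cam(n); q=(np.atleast_2d(P)-o)@A@K.T; return q[:,:2]/q[:,2:]
def save(im,name): cv2.imwrite("pics/"+name,cv2.cvtColor(im,cv2.COLOR_RGB2BGR))
E
python3 - <<'E'
from h import *
for n in("scene","top"):
    print(n,{k:np.round(v,3).tolist() for k,v in camera_info(n).items()})
    im=grab_frame(n); save(im,n+"0.png")
    for t in ["lid","tablet_box","dosing_cup","scrub_brush","softener","spray","vase","peg_basket","stain_jar","clip_1"]:
        for r in trace(n,t):
            m=r["region"]; rc=cv2.minAreaRect(np.argwhere(m)[:,::-1].astype(np.float32))
            print(n,t,round(r["p"],2),np.round(r["location"]),m.sum(),np.round(np.r_[rc[0],rc[1],rc[2]],1),np.median(im[m],0), np.round(px2w(n,r["location"],0)[0],3))
print(state())
E
```

```text
scene {'camera_matrix': [[493.534, 0.0, 254.226], [0.0, 493.534, 188.065], [0.0, 0.0, 1.0]], 'origin': [1.092, -1.113, 0.839], 'attitude': [-0.476, 0.85, 0.191, -0.122]}
scene lid 0.7 [265. 173.] 918 [264.9 170.7  25.9  45.5  71.6] [106. 110. 125.] [0.451 0.23  0.   ]
scene lid 0.69 [231. 149.] 757 [232.  146.2  22.1  46.2  64.7] [33. 71. 44.] [0.257 0.343 0.   ]
scene lid 0.6 [139. 226.] 1422 [144.4 222.5  28.6  63.2  73. ] [31. 77. 77.] [ 0.245 -0.207  0.   ]
scene tablet_box 0.7 [206. 237.] 2412 [205.1 238.2  40.5  75.7  40.8] [69. 78. 80.] [ 0.454 -0.17   0.   ]
scene dosing_cup 0.52 [294. 203.] 238 [291.7 202.2  21.4  12.4  11.3] [28.5 71.  37. ] [0.614 0.092 0.   ]
scene scrub_brush 0.95 [231. 203.] 580 [226.5 202.9  42.2  17.3  16.3] [126.  89.  59.] [0.434 0.013 0.   ]
scene softener 0.56 [350. 162.] 965 [344.1 164.9  25.9  67.8   5.4] [31. 64. 85.] [0.692 0.426 0.   ]
scene spray 0.78 [295. 251.] 1950 [296.6 247.1  80.4  30.3  85.3] [98. 82. 70.] [ 0.708 -0.128  0.   ]
scene spray 0.4 [208. 236.] 2463 [205.1 238.4  41.4  75.7  42. ] [70. 80. 82.] [ 0.456 -0.165  0.   ]
scene
[... 3655 characters left out ...]
743e+00,  5.26829100e-02,  1.61289486e+00, -2.86440478e-05,
        1.47598515e+00, -1.19000177e-01]), 'joint_vel': array([-8.99239912e-04,  6.94332560e-04, -1.19449123e-04,  5.02438806e-05,
       -4.66810215e-04, -6.87438306e-05]), 'joint_efforts': array([ 1.77304843e-03, -3.93696105e+01, -3.70462096e+01, -2.23378078e-05,
        5.81192271e-04,  1.93725441e-06]), 'tool_pos': array([ 0.17377504, -0.6003421 ,  0.23131726]), 'tool_rot': array([ 1.51777642e-05,  9.90091987e-01,  1.40420284e-01, -1.39289270e-05]), 'contact_force': array([ 0.59411114, -0.39798274,  0.10644048]), 'ft_torque': array([ 0.00151197, -0.01509596,  0.01194583]), 'grasp_force': 0.0, 'gripper_width': 1.0049109500495799}
```

View pics/top0.png

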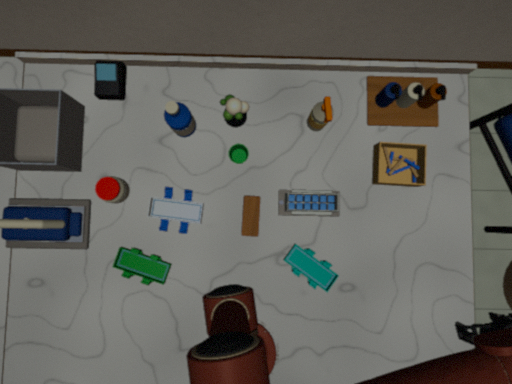

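View pics/scene0.png

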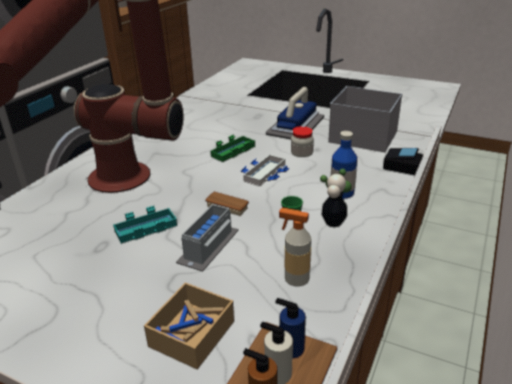

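Request:
play_rows(linear=[[0.036,0.049,0.009],[0.036,0.049,0.009],[0.036,0.049,0.009],[0.036,0.049,0.009],[0.036,0.049,0.009],[0.036,0.049,0.009],[0.036,0.049,0.009],[0.036,0.049,0.009]], turn=[9.2,9.2,9.2,9.2,9.2,9.2,9.2,9.2], hand=0.085)

```text
time: 2.1
tool_pos: [0.4627, -0.2066, 0.304]
tool_rot: [0.001, 0.707, 0.707, 0.0]
contact_force: [0.3, -0.0, 0.2]
gripper_width: 0.995
grasp_force: 0.0
```

```bash
cat >> h.py <<'E'
def yaw(s=None):
    s=s or state(); y=rot(s["tool_rot"])[:,1]; return np.degrees(np.arctan2(y[1],y[0]))
def _w(s):
    c=camera_info("wrist"); K=np.array(c["camera_matrix"]); M=np.array(c["mount"])
    T=np.eye(4); T[:3,:3]=rot(s["tool_rot"]); T[:3,3]=s["tool_pos"]; return K,T@M
def wpx2w(p,z,s):
    K,T=_w(s); u=(np.atleast_2d(np.array(p,float))-K[:2,2])/K[0,0]; th=np.linalg.norm(u,axis=1)
    d=np.c_[u*(np.sin(th)/np.maximum(th,1e-9))[:,None],np.cos(th)]@T[:3,:3].T
    o=T[:3,3]; return o+d*((z-o[2])/d[:,2])[:,None]
def w2wpx(P,s):
    K,T=_w(s); q=(np.atleast_2d(P)-T[:3,3])@T[:3,:3]; r=np.linalg.norm(q[:,:2],axis=1); th=np.arctan2(r,q[:,2])
    return K[:2,2]+K[0,0]*q[:,:2]*(th/np.maximum(r,1e-9))[:,None]
E
python3 - <<'E'
from h import *
s=state(); im=grab_frame("wrist"); save(im,"w1.png")
print(camera_info("wrist"),s["tool_pos"],yaw(s),s["time"],s["joint_pos"])
for t in ["tablet_box","lid"]:
    for r in trace("wrist",t):
        m=r["region"]; pts=np.argwhere(m)[:,::-1]
        print(t,r["p"],r["location"],m.sum(),pts.min(0),pts.max(0),np.median(im[m],0))
E
```

```text
{'camera_matrix': array([[297.31863964,   0.        , 258.42570268],
       [  0.        , 297.31863964, 192.88764422],
       [  0.        ,   0.        ,   1.        ]]), 'mount': array([[ 5.43603916e-04, -9.47603424e-01, -3.19448675e-01,
         8.24997318e-02],
       [ 9.99999756e-01,  3.74935845e-04,  5.89494675e-04,
         4.63711586e-04],
       [-4.38834414e-04, -3.19448918e-01,  9.47603396e-01,
        -1.42920610e-01],
       [ 0.00000000e+00,  0.00000000e+00,  0.00000000e+00,
         1.00000000e+00]])} [ 0.46270018 -0.2065892   0.30396748] 0.04082273411503045 2.1 [-5.66850582e-01 -2.68012435e-01  1.78980530e+00 -6.49326292e-05
  1.61862749e+00 -5.67565889e-01]
tablet_box 0.77 [271.3, 149.7] 7696 [242  85] [303 220] [ 66.  92. 113.]
tablet_box 0.45 [377.1, 12.4] 992 [353   0] [401  24] [27. 49. 29.]
lid 0.74 [136.0, 156.0] 5349 [ 97 102] [182 212] [ 35. 113. 101.]
```

View pics/w1.png

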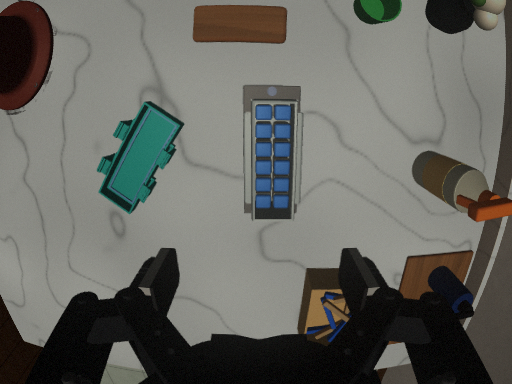

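```bash
cat >> h.py <<'E'
from scipy.optimize import differential_evolution as DE
def outline(rects,p):
    """rects: (L,W,z): sample points + outward normals, at pose p=(x,y,yaw)"""
    P=[];N=[]
    for L,W,z in rects:
        t=np.linspace(-.47,.47,80)
        for a,b,n in((1,0,(0,1)),(1,0,(0,-1)),(0,1,(1,0)),(0,1,(-1,0))):
            q=np.c_[t*L if a else np.full(80,n[0]*L/2),t*W if b else np.full(80,n[1]*W/2),np.full(80,z)]
            P.append(q);N.append(np.tile([*n,0.],(80,1)))
    c,s=np.cos(p[2]),np.sin(p[2]);A=np.array([[c,-s,0],[s,c,0],[0,0,1]])
    return np.vstack(P)@A.T+[p[0],p[1],0],np.vstack(N)@A.T
def fit(im,proj,rects,p0,d=(.02,.02,.12)):
    g=cv2.GaussianBlur(cv2.cvtColor(im,cv2.COLOR_RGB2GRAY),(0,0),.8).astype(np.float32)
    def S(p,a): 
        q=proj(p).astype(np.float32); return cv2.remap(g,q[:,0].reshape(-1,1),q[:,1].reshape(-1,1),cv2.INTER_LINEAR)[:,0]
    def cost(p):
        P,N=outline(rects,p); D=np.abs(S(P+N*.002,0)-S(P-N*.002,0)).reshape(-1,80).mean(1)
        return -np.minimum(D,25).sum()
    r=DE(cost,[(a-b,a+b) for a,b in zip(p0,d)],seed=1,tol=1e-6,maxiter=150,popsize=20)
    return r.x,r.fun
def overlay(im,proj,rects,p,crop,k,name):
    x0,y0,x1,y1=crop; o=cv2.resize(im[y0:y1,x0:x1],None,fx=k,fy=k,interpolation=cv2.INTER_CUBIC)
    for u,v in (proj(outline(rects,p)[0])-[x0-.5,y0-.5])*k: cv2.circle(o,(int(u),int(v)),0,(255,0,0),-1)
    save(o,name)
E
python3 - <<'E'
from h import *
s=state(); im=grab_frame("wrist"); pj=lambda P:w2wpx(P,s)
B=[(.156,.054,.086),(.2,.084,.006)]
p,f=fit(im,pj,B,(.48,-.205,np.pi/2)); print("wrist",p[:2],np.degrees(p[2]),f)
overlay(im,pj,B,p,(225,75,325,230),4,"w1o.png")
for q in B: 
    r,f=fit(im,pj,[q],(.48,-.205,np.pi/2)); print(q,r[:2],np.degrees(r[2]),f)
t=grab_frame("top"); p,f=fit(t,lambda P:w2px("top",P),B,(.48,-.205,np.pi/2)); print("top",p[:2],np.degrees(p[2]),f)
E
```

```text
Traceback (most recent call last):
  File "h.py", line 45, in fit
    r=DE(cost,[(a-b,a+b) for a,b in zip(p0,d)],seed=1,tol=1e-6,maxiter=150,popsize=20)
  File "h.py", line 43, in cost
    P,N=outline(rects,p); D=np.abs(S(P+N*.002,0)-S(P-N*.002,0)).reshape(-1,80).mean(1)
                                                 ~^^^^^^^^^^^^
  File "h.py", line 41, in S
    q=proj(p).astype(np.float32); return cv2.remap(g,q[:,0].reshape(-1,1),q[:,1].reshape(-1,1),cv2.INTER_LINEAR)[:,0]
      ~~~~^^^
  File "h.py", line 25, in w2wpx
    K,T=_w(s); q=(np.atleast_2d(P)-T[:3,3])@T[:3,:3]; r=np.linalg.norm(q[:,:2],axis=1); th=np.arctan2(r,q[:,2])
        ~~^^^
  File "h.py", line 18, in _w
    c=camera_info("wrist"); K=np.array(c["camera_matrix"]); M=np.array(c["mount"])
ValueError: time passes only in moves, steps and waits
```

Request:
play_rows(linear=[[0,0.053,-0.003],[0,0.053,-0.003],[0,0.053,-0.003],[0,0.053,-0.003],[0,0.053,-0.003],[0,0.053,-0.003],[0,0.053,-0.003],[0,0.053,-0.003]], turn=[0,0,0,0,0,0,0,0])

```text
time: 3.3
tool_pos: [0.4621, 0.2156, 0.2789]
tool_rot: [0.0, 0.71, 0.704, -0.0]
contact_force: [0.7, -1.2, 0.3]
gripper_width: 0.992
grasp_force: 0.0
```

```bash
python3 - <<'E'
s=open("h.py").read()
s=s.replace("def cam(n):","import functools\ncamera_info=functools.lru_cache(None)(camera_info)\ndef cam(n):",1)
open("h.py","w").write(s)
E
python3 - <<'E'
from h import *
B=[(.156,.054,.086),(.2,.084,.006)]
a=np.radians(.041)/2
s1={"tool_pos":np.array([0.46270018,-0.2065892,0.30396748]),"tool_rot":np.array([0.0005,np.sqrt(.5),np.sqrt(.5),0])}
im=cv2.imread("pics/w1.png")[:,:,::-1].copy(); pj=lambda P:w2wpx(P,s1)
p,f=fit(im,pj,B,(.48,-.205,np.pi/2)); print("box wrist",p[:2],np.degrees(p[2]),f)
overlay(im,pj,B,p,(225,75,325,230),3,"a.png")
for q in B:
    r,f=fit(im,pj,[q],(.48,-.205,np.pi/2)); print(q,r[:2],np.degrees(r[2]),f)
t=cv2.imread("pics/top0.png")[:,:,::-1].copy(); pt=lambda P:w2px("top",P)
p,f=fit(t,pt,B,(.48,-.205,np.pi/2)); print("box top",p[:2],np.degrees(p[2]),f)
s=state(); w=grab_frame("wrist"); save(w,"w2.png"); pl=lambda P:w2wpx(P,s)
L=[(.17,.066,.028),(.164,.06,.028)]
c=trace("wrist","lid")
for r in c: print(r["p"],r["location"],np.median(w[r["region"]],0),wpx2w(r["location"],.014,s))
q,f=fit(w,pl,L,(.455,.22,np.pi/2),(.03,.03,.2)); print("lid wrist",q[:2],np.degrees(q[2]),f)
x,y=w2wpx(np.array([[q[0],q[1],.02]]),s)[0].astype(int); print(x,y)
overlay(w,pl,L,q,(x-70,y-90,x+70,y+90),3,"b.png")
q2,f=fit(t,pt,L,(.455,.22,np.pi/2),(.03,.03,.2)); print("lid top",q2[:2],np.degrees(q2[2]),f)
A,Bb=cv2.imread("pics/a.png"),cv2.imread("pics/b.png"); h=max(A.shape[0],Bb.shape[0])
cv2.imwrite("pics/ab.png",np.hstack([cv2.copyMakeBorder(i,0,h-i.shape[0],0,0,0) for i in(A,Bb)]))
print(s["tool_pos"],yaw(s),s["joint_pos"])
E
```

```text
box wrist [ 0.48073281 -0.20668001] 88.55559528278087 -174.20082092285156
(0.156, 0.054, 0.086) [ 0.4801977  -0.20657002] 90.13504142344465 -100.0
(0.2, 0.084, 0.006) [ 0.48435803 -0.20561733] 90.62524819623356 -75.35916900634766
box top [ 0.47800561 -0.20683053] 90.0898966633312 -125.56254577636719
0.88 [127.0, 85.4] [34. 96. 41.] [[0.27548841 0.32430412 0.014     ]]
0.78 [250.1, 146.1] [151. 158. 160.] [[0.45137394 0.22896043 0.014     ]]
0.58 [186.1, 337.5] [13. 28. 25.] [[ 0.31773118 -0.13896121  0.014     ]]
lid wrist [0.45283201 0.22537233] 83.73216713954217 -161.76158142089844
251 149
lid top [0.44839625 0.2231284 ] 83.73899576999194 -86.71163940429688
[0.46209248 0.21557973 0.27889565] -0.46438766004861237 [ 2.90812868e-01 -2.50878620e-01  1.81668559e+00 -6.02809506e-04
  1.57582412e+00  2.98914984e-01]
```

View pics/ab.png

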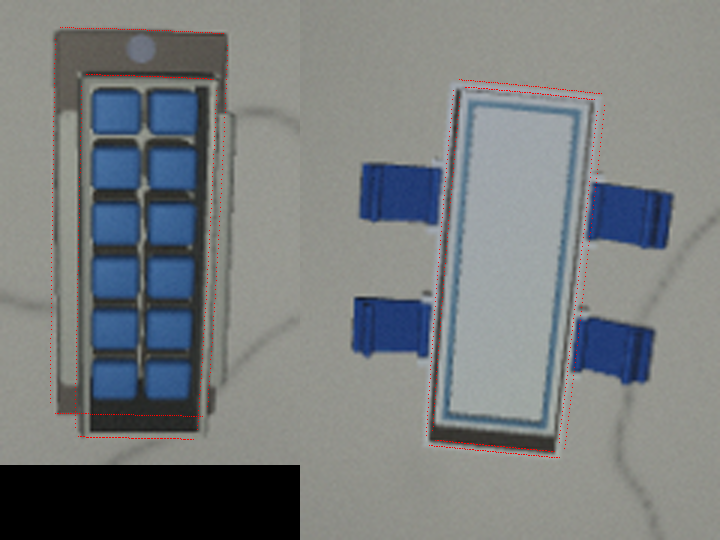

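Request:
play_rows(linear=[[-0.001,0.0184,-0.054],[-0.001,0.0184,-0.054],[-0.001,0.0184,-0.054],[0,0.0184,-0.054],[0,0,0],[0,0,0]], turn=[-1.5,-1.5,-1.5,-1.3,0,0])

```text
time: 4.15
tool_pos: [0.4604, 0.2882, 0.065]
tool_rot: [0.001, 0.744, 0.668, 0.001]
contact_force: [1.1, 0.4, 0.4]
gripper_width: 0.998
grasp_force: 0.0
```

Run:
```python
from h import *
s=state(); w=grab_frame("wrist"); save(w[60:],"w3.png"); print(s["tool_pos"],yaw(s))
for P in ([.459,.289,.028],[.4612,.309,.028]): print(w2wpx(np.array([P]),s))
```

```text
[0.46044753 0.28821543 0.0649661 ] -6.160252239597451
[[255.18874792 223.32368697]]
[[255.14919238 194.65418211]]
```

View pics/w3.png

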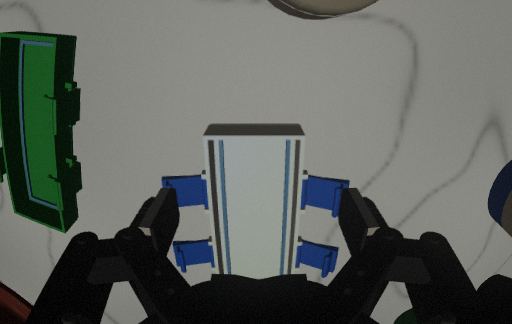

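Request:
play_rows(linear=[[-0.0015,0.001,-0.03],[0,0,-0.02],[0,0,-0.012],[0,0,0]], turn=[0,0,0,0])

```text
time: 4.7
tool_pos: [0.4581, 0.2901, 0.0023]
tool_rot: [0.0, 0.744, 0.669, 0.001]
contact_force: [-0.6, 0.4, -0.4]
gripper_width: 0.995
grasp_force: 0.0
```

Request:
play_rows(linear=[[0,0,-0.004],[0,0,-0.003],[0,0,0]], turn=[0,0,0])

```text
time: 5.08
tool_pos: [0.4573, 0.2903, -0.0056]
tool_rot: [-0.0, 0.743, 0.669, -0.0]
contact_force: [0.0, -1.0, -0.1]
gripper_width: 0.992
grasp_force: 0.0
```

Request:
play_rows(linear=[[0,0,0],[0,0,0],[0,0,0],[0,0,0],[0,0,0],[0,0,0]], turn=[0,0,0,0,0,0], hand=0.05)

```text
time: 5.82
tool_pos: [0.4578, 0.2906, -0.0052]
tool_rot: [0.0, 0.743, 0.669, 0.001]
contact_force: [1.1, 1.3, 4.3]
gripper_width: 0.761
grasp_force: 68.2
```

```bash
cat > arc.py <<'E'
import numpy as np,sys
def rows(r,h,f0,f1,n,yawdeg=83.7):
    f=np.radians(np.linspace(f0,f1,n+1)); s=r*np.cos(f)-h*np.sin(f); z=r*np.sin(f)+h*np.cos(f)
    u=np.radians(yawdeg); P=np.c_[s*np.cos(u),s*np.sin(u),z]; q=np.round(P-P[0],4); return np.round(np.diff(q,axis=0),4).tolist()
if __name__=="__main__":
    print(rows(*map(float,sys.argv[1:5]),int(sys.argv[5])))
E
python3 arc.py 150 16 0 90 16
```

```text
[[-0.2514, -2.2767, 14.6255], [-0.4074, -3.6907, 14.3306], [-0.5596, -5.069, 13.8976], [-0.7065, -6.3987, 13.3309], [-0.8463, -7.6665, 12.6357], [-0.9783, -8.8607, 11.8187], [-1.1006, -9.9695, 10.8882], [-1.2125, -10.9822, 9.8525], [-1.3126, -11.8893, 8.7222], [-1.4, -12.6817, 7.5077], [-1.4741, -13.3522, 6.2209], [-1.5339, -13.8939, 4.8744], [-1.579, -14.3019, 3.4807], [-1.6087, -14.5721, 2.0536], [-1.6232, -14.7021, 0.6068], [-1.6218, -14.6903, -0.846]]
```

Request:
play_rows(linear=[[-0.0003,-0.0023,0.0146],[-0.0004,-0.0037,0.0143],[-0.0006,-0.0051,0.0139],[-0.0007,-0.0064,0.0133],[-0.0008,-0.0077,0.0126],[-0.001,-0.0089,0.0118],[-0.0011,-0.01,0.0109],[-0.0012,-0.011,0.0098]], turn=[0,0,0,0,0,0,0,0])

```text
time: 6.82
tool_pos: [0.4511, 0.2344, 0.0961]
tool_rot: [0.0, 0.743, 0.669, -0.0]
contact_force: [0.0, -0.3, -2.7]
gripper_width: 0.76
grasp_force: 67.5
```

Run:
```python
from h import *
s=state(); t=grab_frame("wrist"); c=grab_frame("scene")
a=cv2.resize(t[60:,100:420],None,fx=1.25,fy=1.25); b=cv2.resize(c[120:220,200:320],None,fx=3.3,fy=3.3); h=max(a.shape[0],b.shape[0])
save(np.hstack([cv2.copyMakeBorder(i,0,h-i.shape[0],0,0,0) for i in(a,b)]),"arc1.png"); print(s["contact_force"],s["ft_torque"])
```

```text
[ 0.0421463  -0.34062591 -2.72501428] [ 0.17765395 -0.05026141  0.00241196]
```

View pics/arc1.png

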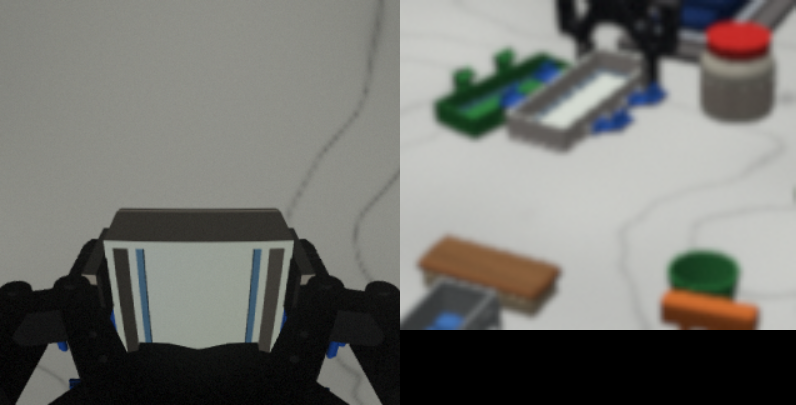

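Request:
play_rows(linear=[[0,0,-0.03],[0,0,-0.03],[0,0,-0.023],[0,0,0],[0,0,0]], turn=[0,0,0,0,0], hand=0.0645)

```text
time: 7.55
tool_pos: [0.4518, 0.2354, 0.0133]
tool_rot: [0.0, 0.743, 0.669, 0.0]
contact_force: [0.5, -0.0, -3.0]
gripper_width: 0.758
grasp_force: 67.5
```

```bash
python3 -c "
from h import *
s=state();print(s['tool_pos'],s['ft_torque'],s['contact_force'],s['grasp_force'],s['gripper_width']*85.4)"
```

```text
[0.45179777 0.23540445 0.01325943] [ 0.18679832 -0.02254195 -0.02312502] [ 0.49018387 -0.04672893 -3.04107193] 67.47275206726044 64.69622262986785
```

Request:
play_rows(linear=[[0,0,0],[0,0,0]], turn=[0,0], hand=0.065)

```text
time: 7.8
tool_pos: [0.452, 0.2355, 0.0136]
tool_rot: [0.0, 0.743, 0.669, 0.001]
contact_force: [-0.1, -0.1, -2.5]
gripper_width: 0.763
grasp_force: 58.3
```

```bash
python3 -c "
from h import *
s=state();print(s['tool_pos'],s['ft_torque'],s['contact_force'],s['grasp_force'],s['gripper_width']*85.4)"
```

```text
[0.45200183 0.23547651 0.0136295 ] [ 0.15001294 -0.02165866  0.05569993] [-0.12790371 -0.11136094 -2.54589564] 58.296136390417814 65.12875258192165
```

Request:
play_rows(linear=[[0,0,-0.004],[0,0,0]], turn=[0,0], hand=0.0654)

```text
time: 8.05
tool_pos: [0.4508, 0.2351, 0.0081]
tool_rot: [-0.0, 0.743, 0.669, -0.0]
contact_force: [0.4, 0.4, -2.2]
gripper_width: 0.767
grasp_force: 35.0
```

Request:
play_rows(linear=[[0,0,0],[0,0,0]], turn=[0,0], hand=0.0658)

```text
time: 8.3
tool_pos: [0.4512, 0.2351, 0.0085]
tool_rot: [0.0, 0.743, 0.669, -0.0]
contact_force: [-0.2, -0.6, -2.0]
gripper_width: 0.775
grasp_force: 11.6
```

```bash
python3 -c "
from h import *
s=state();print(s['tool_pos'],s['ft_torque'],s['contact_force'],s['grasp_force'],s['gripper_width']*85.4)"
```

```text
[0.45119485 0.23511659 0.00854182] [ 0.06277319  0.01337796 -0.03445359] [-0.198476   -0.63142519 -1.96727665] 11.564208819181658 66.1522970159738
```

Run:
```python
from arc import rows
for r in rows(.150,.016,5,90,16): print([round(x,4) for x in r],end=",")
```

```text
[-0.0004, -0.0033, 0.0136],[-0.0005, -0.0045, 0.0132],[-0.0006, -0.0058, 0.0127],[-0.0008, -0.0069, 0.0122],[-0.0008, -0.0079, 0.0114],[-0.001, -0.009, 0.0107],[-0.0011, -0.0099, 0.0098],[-0.0012, -0.0108, 0.0088],[-0.0013, -0.0116, 0.0078],[-0.0013, -0.0122, 0.0066],[-0.0015, -0.0128, 0.0055],[-0.0014, -0.0132, 0.0043],[-0.0015, -0.0136, 0.003],[-0.0015, -0.0138, 0.0018],[-0.0016, -0.0139, 0.0004],[-0.0015, -0.0138, -0.0008],
```

Request:
play_rows(linear=[[-0.0004,-0.0033,0.0136],[-0.0005,-0.0045,0.0132],[-0.0006,-0.0058,0.0127],[-0.0008,-0.0069,0.0122],[0,0,0]], turn=[0,0,0,0,0])

```text
time: 8.93
tool_pos: [0.4501, 0.2145, 0.062]
tool_rot: [0.001, 0.744, 0.669, 0.002]
contact_force: [0.8, 1.7, 0.5]
gripper_width: 0.776
grasp_force: 11.8
```

```bash
python3 -c "
from h import *
s=state();print(s['tool_pos'],s['ft_torque'],s['contact_force'],s['grasp_force'],s['gripper_width']*85.4)
c=grab_frame('scene');save(cv2.resize(c[100:220,200:320],None,fx=4,fy=4,interpolation=cv2.INTER_CUBIC),'arc2.png')"
```

```text
[0.45009479 0.21451426 0.06198021] [ 0.06510525 -0.16469302  0.06846749] [0.82601521 1.68337492 0.4690179 ] 11.791163032175973 66.24209001664609
```

View pics/arc2.png

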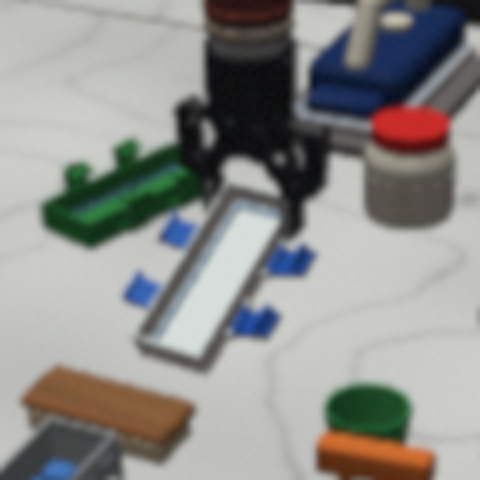

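Request:
play_rows(linear=[[-0.0008,-0.0079,0.0114],[-0.001,-0.009,0.0107],[-0.0011,-0.0099,0.0098],[-0.0012,-0.0108,0.0088],[-0.0013,-0.0116,0.0078],[-0.0013,-0.0122,0.0066],[0,0,0]], turn=[0,0,0,0,0,0,0])

```text
time: 9.85
tool_pos: [0.4426, 0.1525, 0.116]
tool_rot: [0.0, 0.744, 0.668, 0.001]
contact_force: [0.2, -0.4, -2.9]
gripper_width: 0.77
grasp_force: 11.6
```

```bash
python3 -c "
from h import *
s=state();print(s['tool_pos'],s['ft_torque'],s['contact_force'],s['grasp_force'],s['gripper_width']*85.4)"
```

```text
[0.44256653 0.15253086 0.11597163] [ 0.16509882 -0.06655364 -0.00407528] [ 0.22321581 -0.40752599 -2.9369105 ] 11.557765346369706 65.75680621350406
```

Request:
play_rows(linear=[[0,0,-0.02],[0,0,-0.015],[0,0,0],[0,0,0]], turn=[0,0,0,0])

```text
time: 10.35
tool_pos: [0.4422, 0.1534, 0.0804]
tool_rot: [-0.0, 0.743, 0.669, -0.0]
contact_force: [0.8, 0.7, -1.7]
gripper_width: 0.767
grasp_force: 11.5
```

```bash
python3 -c "
from h import *
s=state();print(s['tool_pos'],s['ft_torque'],s['contact_force'],s['grasp_force'],s['gripper_width']*85.4)"
```

```text
[0.44223239 0.15340799 0.08038309] [ 0.11103037 -0.03646636 -0.02253673] [ 0.75563003  0.73141908 -1.74430807] 11.543999949923345 65.48022238466424
```

Request:
play_rows(linear=[[0,0,0],[0,0,0]], turn=[0,0], hand=0.0659)

```text
time: 10.6
tool_pos: [0.4426, 0.1534, 0.0809]
tool_rot: [0.0, 0.743, 0.669, 0.0]
contact_force: [-0.5, 0.3, -1.3]
gripper_width: 0.773
grasp_force: 5.8
```

```bash
python3 -c "
from h import *
s=state();print(s['tool_pos'],s['ft_torque'],s['contact_force'],s['grasp_force'],s['gripper_width']*85.4)"
```

```text
[0.44255186 0.15337488 0.08086009] [0.07382153 0.01838471 0.00449006] [-0.5457367   0.25154585 -1.33054423] 5.802594947249666 66.03243897732013
```

Request:
play_rows(linear=[[0,0,0.009],[0,0,0.009],[0,0,0.009],[0,0,0.009],[0,0,0.007],[0,0,0],[0,0,0]], turn=[0,0,0,0,0,0,0])

```text
time: 11.48
tool_pos: [0.4431, 0.1538, 0.1247]
tool_rot: [0.0, 0.743, 0.669, 0.001]
contact_force: [-1.2, 2.2, 6.3]
gripper_width: 0.774
grasp_force: 6.3
```

```bash
cat > st.py <<'E'
from h import *
s=state();print(s['tool_pos'].round(4),yaw(s).round(2),s['ft_torque'].round(3),s['contact_force'].round(2),round(s['grasp_force'],1),s['gripper_width']*85.4)
import sys
if len(sys.argv)>1:
    c=grab_frame(sys.argv[1]); rs=[r for r in trace(sys.argv[1],"lid")]
    for r in rs:
        m=r["region"]; col=np.median(c[m],0); rc=cv2.minAreaRect(np.argwhere(m)[:,::-1].astype(np.float32))
        print(round(r["p"],2),np.round(r["location"]),col,np.round(np.r_[rc[0],rc[1],rc[2]],1))
    save(c,"last_%s.png"%sys.argv[1])
E
python3 st.py scene
```

```text
[0.4431 0.1538 0.1247] -6.06 [ 0.284  0.248 -0.075] [-1.19  2.16  6.27] 6.3 66.08367614887135
0.83 [143. 226.] [30.5 77.  76. ] [144.6 222.5  28.2  62.7  72.3]
0.66 [248. 165.] [127. 125. 130.] [250.1 163.8  38.5  54.   11.9]
0.59 [225. 150.] [33. 70. 49.] [225.8 149.5  22.2  31.5  69. ]
```

```bash
python3 -c "
import cv2
c=cv2.imread('pics/last_scene.png')
cv2.imwrite('pics/arc3.png',cv2.resize(c[80:220,190:320],None,fx=4,fy=4,interpolation=cv2.INTER_CUBIC))"
```

```text
(no output)
```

View pics/arc3.png

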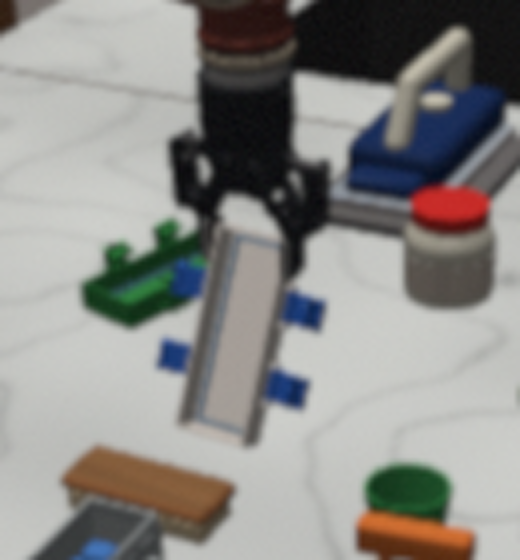

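Request:
play_rows(linear=[[0,0,0],[0,0,0]], turn=[0,0])

```text
time: 11.82
tool_pos: [0.4431, 0.1538, 0.1247]
tool_rot: [0.0, 0.743, 0.669, 0.001]
contact_force: [-1.2, 2.0, 5.5]
gripper_width: 0.774
grasp_force: 6.4
```

```bash
python3 st.py; python3 -c "
from h import *
print(px2w('scene',[[244.5,188.7],[244.5,186]],0.0),px2w('scene',[[253.7,138.7]],.15))"
```

```text
[0.4431 0.1538 0.1247] -6.06 [ 0.257  0.264 -0.091] [-1.16  1.99  5.54] 6.4 66.07047255006091
[[0.43331199 0.10748208 0.        ]
 [0.42543223 0.12285151 0.        ]] [[0.43581589 0.17930208 0.15      ]]
```

Request:
play_rows(linear=[[-0.001,-0.0087,0.001],[-0.001,-0.0087,0.001],[-0.001,-0.0087,0.001],[-0.001,-0.0087,0.0005],[0,0,0]], turn=[0,0,0,0,0])

```text
time: 12.45
tool_pos: [0.4394, 0.1183, 0.1285]
tool_rot: [0.001, 0.744, 0.669, 0.001]
contact_force: [-1.8, 1.0, 6.6]
gripper_width: 0.77
grasp_force: 7.2
```

```bash
python3 st.py scene
```

```text
[0.4394 0.1183 0.1285] -6.09 [0.078 0.232 0.015] [-1.76  0.96  6.61] 7.2 65.77203176144721
0.97 [139. 227.] [32. 79. 78.] [144.5 222.5  28.2  62.8  72.3]
0.8 [222. 152.] [31. 67. 44.] [223.  150.7  21.   26.2  68.2]
0.58 [245. 168.] [112. 112. 114.] [247.5 165.1  38.6  53.9   3. ]
```

Request:
play_rows(linear=[[-0.001,-0.0085,0],[-0.001,-0.0085,0],[0,0,0]], turn=[0,0,0])

```text
time: 12.92
tool_pos: [0.4372, 0.1008, 0.128]
tool_rot: [0.001, 0.744, 0.669, 0.001]
contact_force: [-0.7, -1.0, 5.2]
gripper_width: 0.773
grasp_force: 7.1
```

```bash
python3 st.py scene; python3 -c "
import cv2
c=cv2.imread('pics/last_scene.png')
cv2.imwrite('pics/arc4.png',cv2.resize(c[100:220,190:320],None,fx=5,fy=5,interpolation=cv2.INTER_CUBIC))"
```

```text
[0.4372 0.1008 0.128 ] -6.09 [-0.165  0.039  0.015] [-0.68 -0.98  5.16] 7.1 65.97837464805676
0.84 [242. 170.] [104. 103. 104.] [245.5 166.5  55.   37.   90. ]
0.78 [141. 224.] [32.  79.  78.5] [144.7 222.4  28.4  63.3  73.3]
0.65 [220. 153.] [36. 73. 55.] [226.4 145.7  23.4  35.   31.8]
```

```bash
cat > tilt.py <<'E'
from h import *
import sys
def tilt(camn="scene"):
    s=state(); c=grab_frame(camn)
    R_=[r for r in trace(camn,"lid") if np.ptp(np.median(c[r["region"]],0))<25]
    m=R_[0]["region"].astype(np.uint8); c0=s["tool_pos"]; u=np.radians(yaw(s)+90); U=np.array([np.cos(u),np.sin(u),0]);V=np.array([-U[1],U[0],0]);Z=np.array([0,0,1.])
    tipr=int(w2px(camn,c0+[0,0,.005])[0,1])
    def cost(p,ret=False):
        f,ds,dv,zf=p; A=np.cos(f)*U+np.sin(f)*Z; B=-np.sin(f)*U+np.cos(f)*Z   # A along length from foot, B outer->open
        o=c0*[1,1,0]+ds*U+dv*V+zf*Z
        P=[o+a*A+v*V+b*B for a in(0,.17) for v in(-.033,.033) for b in(0,.028)]
        h=cv2.convexHull((w2px(camn,np.array(P))*8).astype(np.int32)); r=np.zeros_like(m); cv2.fillConvexPoly(r,h,1,shift=3)
        a,b=r[tipr:],m[tipr:]
        return 1-(a&b).sum()/max((a|b).sum(),1)
    r=DE(cost,[(np.radians(40),np.radians(130)),(-.1,.1),(-.012,.012),(-.001,.012)],seed=0,maxiter=120,popsize=15)
    print("tilt",np.degrees(r.x[0]).round(1),"foot-outer-corner ds",r.x[1:].round(4),"iou",1-r.fun,tipr,m.sum())
if __name__=="__main__": tilt(sys.argv[1] if len(sys.argv)>1 else "scene")
E
python3 tilt.py; python3 tilt.py top
```

```text
tilt 85.1 foot-outer-corner ds [-0.004  -0.0112  0.0115] iou 0.7845351867940921 153 1355Traceback (most recent call last):
  File "tilt.py", line 17, in <module>
    if __name__=="__main__": tilt(sys.argv[1] if len(sys.argv)>1 else "scene")
                             ~~~~^^^^^^^^^^^^^^^^^^^^^^^^^^^^^^^^^^^^^^^^^^^^^
  File "tilt.py", line 6, in tilt
    m=R_[0]["region"].astype(np.uint8); c0=s["tool_pos"]; u=np.radians(yaw(s)+90); U=np.array([np.cos(u),np.sin(u),0]);V=np.array([-U[1],U[0],0]);Z=np.array([0,0,1.])
      ~~^^^
IndexError: list index out of range
```

View pics/arc4.png

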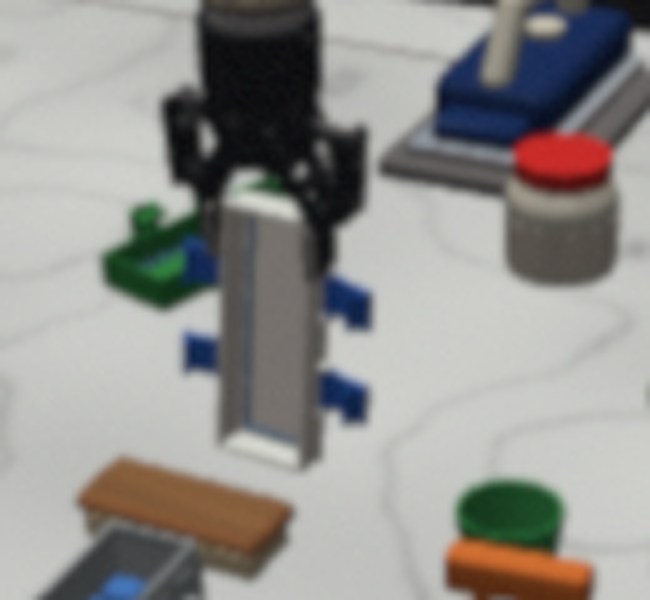

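Request:
play_rows(linear=[[-0.0006,-0.005,0],[0,0,-0.001],[0,0,0]], turn=[0,0,0])

```text
time: 13.6
tool_pos: [0.4369, 0.096, 0.1275]
tool_rot: [0.001, 0.744, 0.669, 0.001]
contact_force: [0.9, 0.1, 8.6]
gripper_width: 0.777
grasp_force: 7.4
```

```bash
python3 st.py
cat > top.py <<'E'
from h import *
s=state(); w=grab_frame("wrist"); save(w,"wstand.png"); pl=lambda P:w2wpx(P,s); c=s["tool_pos"]; a=np.radians(yaw(s)+90)
q,f=fit(w,pl,[(.028,.066,.17)],(c[0],c[1],a),(.02,.03,.05)); U=np.array([np.cos(a),np.sin(a)])
print("end face centre",q[:2],np.degrees(q[2]),f,"rel tool s,v",(q[:2]-c[:2])@U,(q[:2]-c[:2])@[-U[1],U[0]])
for r in trace("wrist","lid"): 
    m=r["region"]; print(r["p"],r["location"],m.sum(),np.argwhere(m)[:,::-1].min(0),np.argwhere(m)[:,::-1].max(0),np.median(w[m],0))
print(w2wpx(np.array([[*(c[:2]+U*.014),.17],[*(c[:2]-U*.014),.17]]),s))
E
python3 top.py
```

```text
[0.4369 0.096  0.1275] -6.06 [-0.079  0.027  0.033] [0.9  0.13 8.56] 7.4 66.37000386323493
end face centre [0.43788848 0.10765728] 82.75185052909217 -100.0 rel tool s,v 0.011660378021469305 0.00021869762389603066
0.87 [257.4, 240.9] 21970 [131 174] [384 306] [54. 61. 85.]
0.79 [57.9, 29.9] 5084 [10  0] [102  70] [23. 73. 30.]
[[257.48704148 274.38640801]
 [257.5564582  323.95249252]]
```

Run:
```python
from h import *
s=state(); w=cv2.cvtColor(cv2.imread("pics/wstand.png"),cv2.COLOR_BGR2GRAY); c=s["tool_pos"]; a=np.radians(yaw(s)+90);U=np.array([np.cos(a),np.sin(a)]);V=np.array([-U[1],U[0]])
for v in(-.02,0,.02):
    r=np.arange(-.024,.062,.002); P=np.array([[*(c[:2]+U*x+V*v),.17] for x in r]); q=w2wpx(P,s).astype(np.float32)
    g=cv2.remap(w,q[:,:1],q[:,1:],cv2.INTER_LINEAR)[:,0]; print(v,[(int(round(x*1000)),int(b[1]),int(k)) for x,b,k in zip(r,q,g)])
P=w2wpx(np.array([[*(c[:2]+U*.016),z] for z in(.17,.1,.05,.0)]),s); print(P)
for y in range(160,345,6): print(y,w[y,250:262].mean().round(),end="; ")
```

```text
-0.02 [(-24, 337, 19), (-22, 334, 21), (-20, 331, 147), (-18, 329, 149), (-16, 326, 148), (-14, 323, 148), (-12, 319, 146), (-10, 316, 146), (-8, 313, 68), (-6, 310, 66), (-4, 306, 80), (-2, 303, 168), (0, 299, 169), (2, 296, 168), (4, 292, 169), (6, 289, 170), (8, 285, 168), (10, 281, 170), (12, 277, 170), (14, 273, 169), (16, 269, 169), (18, 265, 169), (20, 261, 169), (22, 256, 169), (24, 252, 169), (26, 248, 135), (28, 243, 50), (30, 239, 49), (32, 234, 50), (34, 229, 49), (36, 225, 48), (38, 220, 49), (40, 215, 50), (42, 210, 49), (44, 205, 57), (46, 199, 166), (48, 194, 63), (50, 189, 28), (52, 184, 152), (54, 178, 152), (56, 173, 153), (58, 167, 153), (60, 162, 155)]
0 [(-24, 338, 91), (-22, 335, 149), (-20, 332, 148), (-18, 330, 148), (-16, 327, 149), (-14, 323, 146), (-12, 320, 149), (-10, 317, 86), (-8, 314, 69), (-6, 311, 68), (-4, 307, 75), (-2, 304, 169), (0, 300, 168), (2, 297, 170), (4, 293, 171), (6, 289, 171), (8, 286, 170), (10, 282, 171), (12, 278, 171), (14, 274, 168), (16, 270, 170), (18, 266, 171), (20, 261, 171), (22, 257, 160), (24, 253, 168), (26, 248, 135), (
[... 680 characters left out ...]
, 243, 52), (30, 239, 52), (32, 234, 49), (34, 229, 50), (36, 225, 48), (38, 220, 51), (40, 215, 51), (42, 210, 49), (44, 205, 123), (46, 200, 150), (48, 194, 70), (50, 189, 27), (52, 184, 151), (54, 178, 151), (56, 173, 153), (58, 167, 153), (60, 162, 154)]
[[257.477327   270.33833244]
 [257.41484438 206.93302606]
 [257.3995608  183.39151622]
 [257.39184721 167.93590874]]
160 156.0; 166 156.0; 172 154.0; 178 48.0; 184 45.0; 190 45.0; 196 45.0; 202 43.0; 208 43.0; 214 42.0; 220 42.0; 226 94.0; 232 49.0; 238 49.0; 244 50.0; 250 154.0; 256 87.0; 262 170.0; 268 171.0; 274 170.0; 280 170.0; 286 170.0; 292 170.0; 298 170.0; 304 169.0; 310 69.0; 316 69.0; 322 148.0; 328 148.0; 334 148.0; 340 20.0;
```

Request:
play_rows(linear=[[-0.0007,-0.006,0],[-0.0007,-0.006,0],[0,0,0]], turn=[0,0,0])

```text
time: 14.08
tool_pos: [0.4347, 0.0839, 0.1261]
tool_rot: [0.001, 0.744, 0.668, 0.0]
contact_force: [2.9, -0.4, 3.4]
gripper_width: 0.774
grasp_force: 8.8
```

```bash
cat > prof.py <<'E'
from h import *
def prof():
    s=state(); w=grab_frame("wrist"); save(w,"wstand.png"); g=cv2.GaussianBlur(cv2.cvtColor(w,cv2.COLOR_RGB2GRAY),(0,0),.7).astype(np.float32); c=s["tool_pos"]; a=np.radians(yaw(s)+90);U=np.array([np.cos(a),np.sin(a)]);V=np.array([-U[1],U[0]])
    print(c.round(4),s["contact_force"].round(1),s["ft_torque"].round(3),round(s["grasp_force"],1))
    for v,z in((-.01,.17),(.01,.17),(-.006,0),(.006,0)):
        r=np.arange(-.045,.075,.0005); q=w2wpx(np.array([[*(c[:2]+U*x+V*v),z] for x in r]),s).astype(np.float32)
        k=cv2.remap(g,q[:,:1],q[:,1:],cv2.INTER_LINEAR)[:,0]; d=np.diff(k)
        i=[j for j in range(2,len(d)-2) if abs(d[j])>4 and abs(d[j])==abs(d[j-2:j+3]).max()]
        print(v,z,[(round(r[j]*1000,1),int(d[j])) for j in i])
prof()
E
python3 prof.py
```

```text
[0.4347 0.0839 0.1261] [ 2.9 -0.4  3.4] [-0.155 -0.647 -0.064] 8.8
-0.01 0.17 [(np.float64(-20.0), 23), (np.float64(-18.5), 15), (np.float64(-3.5), 20), (np.float64(20.5), -39), (np.float64(25.0), -31), (np.float64(36.5), -22), (np.float64(60.0), 52)]
0.01 0.17 [(np.float64(-20.0), 39), (np.float64(-5.5), -28), (np.float64(-3.5), 39), (np.float64(20.5), -39), (np.float64(25.0), -33), (np.float64(37.0), -19), (np.float64(60.5), 45)]
-0.006 0 [(np.float64(-41.5), -8), (np.float64(22.0), 20)]
0.006 0 [(np.float64(-44.0), 10), (np.float64(-41.5), -13), (np.float64(22.0), 20)]
```

Request:
play_rows(linear=[[0,0,0],[0,0,0],[0,0,0]], turn=[0,0,0], hand=0.068)

```text
time: 14.5
tool_pos: [0.4333, 0.0846, 0.1249]
tool_rot: [-0.001, 0.743, 0.669, -0.001]
contact_force: [0.7, -0.4, 0.2]
gripper_width: 0.799
grasp_force: 0.2
```

```bash
python3 prof.py
```

```text
[0.4333 0.0846 0.1249] [ 0.7 -0.4  0.2] [-0.041 -0.049 -0.028] 0.2
-0.01 0.17 [(np.float64(-19.0), 36), (np.float64(-5.0), 7), (np.float64(19.0), -32), (np.float64(20.5), 28), (np.float64(23.5), -33), (np.float64(36.0), -26), (np.float64(60.0), 49)]
0.01 0.17 [(np.float64(-19.0), 39), (np.float64(-4.5), 13), (np.float64(20.5), 32), (np.float64(24.0), -32), (np.float64(36.0), -25), (np.float64(60.0), 44)]
-0.006 0 [(np.float64(21.5), 21)]
0.006 0 [(np.float64(21.5), 22)]
```

Request:
play_rows(linear=[[0,0,0],[0,0,0],[0.0008,0.0077,0],[0.0009,0.0077,0],[0,0,0]], turn=[0,0,0,0,0], hand=0.078)

```text
time: 15.18
tool_pos: [0.4359, 0.1005, 0.1258]
tool_rot: [-0.0, 0.743, 0.669, -0.0]
contact_force: [-0.3, 0.0, 0.9]
gripper_width: 0.915
grasp_force: 0.0
```

```bash
python3 prof.py
```

```text
[0.4359 0.1005 0.1258] [-0.3  0.   0.9] [-0.019  0.027  0.021] 0.0
-0.01 0.17 [(np.float64(-20.0), 44), (np.float64(1.5), -29), (np.float64(3.0), 25), (np.float64(6.0), -29), (np.float64(22.0), -21), (np.float64(54.0), 54)]
0.01 0.17 [(np.float64(-20.0), 45), (np.float64(1.5), -22), (np.float64(3.0), 25), (np.float64(6.5), -29), (np.float64(22.0), -28), (np.float64(54.0), 47)]
-0.006 0 [(np.float64(6.0), 21)]
0.006 0 [(np.float64(5.5), 21)]
```

Request:
play_rows(linear=[[0,0,0],[0,0,0],[0,0,0],[0,0,0]], turn=[0,0,0,0], hand=0.055)

```text
time: 15.72
tool_pos: [0.4363, 0.0998, 0.1261]
tool_rot: [0.0, 0.744, 0.669, 0.0]
contact_force: [1.5, -0.1, 1.3]
gripper_width: 0.765
grasp_force: 67.8
```

```bash
python3 prof.py
```

```text
[0.4363 0.0998 0.1261] [ 1.5 -0.1  1.3] [ 0.053 -0.264  0.055] 67.8
-0.01 0.17 [(np.float64(-20.5), 43), (np.float64(2.0), -33), (np.float64(6.5), -29), (np.float64(22.0), -28), (np.float64(54.0), 47)]
0.01 0.17 [(np.float64(-20.0), 46), (np.float64(2.0), -30), (np.float64(3.5), 27), (np.float64(7.0), -29), (np.float64(22.5), -22), (np.float64(54.5), 44)]
-0.006 0 [(np.float64(6.0), 21)]
0.006 0 [(np.float64(6.0), 21)]
```

Request:
play_rows(linear=[[0,0,0.015],[0,0.03,0.003],[0,0.04,0],[0,0.04,0],[0,0.04,0],[0,0.03,0],[0,0,-0.006],[0,0,-0.006]], turn=[0,1.2,1.2,1.2,1.2,1.3,0,0])

```text
time: 16.77
tool_pos: [0.4354, 0.2792, 0.1311]
tool_rot: [-0.0, 0.707, 0.707, -0.001]
contact_force: [-0.3, 0.0, -3.3]
gripper_width: 0.763
grasp_force: 67.4
```

Request:
play_rows(linear=[[0,0,-0.004],[0,0,-0.002],[0,0,-0.001],[0,0,0]], turn=[0,0,0,0])

```text
time: 17.27
tool_pos: [0.4357, 0.2793, 0.126]
tool_rot: [-0.0, 0.707, 0.707, -0.001]
contact_force: [-3.9, -1.8, 5.3]
gripper_width: 0.763
grasp_force: 68.0
```

```bash
python3 prof.py; python3 st.py
python3 - <<'E'
from arc import rows
# pivot at open rim edge; grip h' = 6-28 = -22
print(rows(.150,-.022,90,180,16,90.))
E
```

```text
[0.4357 0.2793 0.126 ] [-3.9 -1.8  5.3] [-0.593  1.225  0.026] 68.0
-0.01 0.17 [(np.float64(-20.0), 47), (np.float64(2.0), -30), (np.float64(3.5), 28), (np.float64(7.0), -32), (np.float64(22.5), -25), (np.float64(54.0), 62)]
0.01 0.17 [(np.float64(-20.0), 53), (np.float64(2.0), -29), (np.float64(3.5), 29), (np.float64(7.0), -32), (np.float64(21.5), 28), (np.float64(54.0), 53)]
-0.006 0 [(np.float64(5.5), 23)]
0.006 0 [(np.float64(5.5), 22), (np.float64(6.0), 22)]
[0.4357 0.2794 0.126 ] 0.02 [-0.547  1.22   0.039] [-2.97 -2.02  5.26] 68.0 65.30681814511853
[[-0.0, -0.0148, 0.0014], [0.0, -0.0149, 0.0], [0.0, -0.0148, -0.0015], [0.0, -0.0146, -0.0029], [0.0, -0.0142, -0.0043], [0.0, -0.0137, -0.0058], [0.0, -0.0132, -0.007], [0.0, -0.0123, -0.0083], [0.0, -0.0115, -0.0094], [0.0, -0.0105, -0.0106], [0.0, -0.0094, -0.0115], [0.0, -0.0083, -0.0124], [0.0, -0.007, -0.0131], [0.0, -0.0056, -0.0138], [0.0, -0.0043, -0.0142], [0.0, -0.0029, -0.0146]]
```

Request:
play_rows(linear=[[0,0,0],[0,0,0],[0,-0.0148,0.0005],[0,-0.0149,0],[0,-0.0148,-0.0015],[0,-0.0146,-0.0029],[0,0,0]], turn=[0,0,0,0,0,0,0], hand=0.0658)

```text
time: 18.2
tool_pos: [0.4364, 0.219, 0.1209]
tool_rot: [0.001, 0.707, 0.707, -0.0]
contact_force: [1.6, -2.0, 2.1]
gripper_width: 0.774
grasp_force: 16.0
```

```bash
python3 prof.py; python3 tilt.py
```

```text
[0.4364 0.219  0.1209] [ 1.6 -2.   2.1] [-0.548 -0.46  -0.022] 16.0
-0.01 0.17 [(np.float64(-15.0), 40), (np.float64(0.5), 20), (np.float64(3.0), -23), (np.float64(26.0), -13)]
0.01 0.17 [(np.float64(-14.5), 42), (np.float64(0.5), 17), (np.float64(3.0), -24), (np.float64(26.0), -12)]
-0.006 0 [(np.float64(64.0), 17)]
0.006 0 [(np.float64(64.0), 16)]
tilt 79.3 foot-outer-corner ds [-0.0158 -0.0027  0.0119] iou 0.0 140 2423
```

Request:
play_rows(linear=[[0,-0.0142,-0.0043],[0,-0.0137,-0.0058],[0,-0.0132,-0.007],[0,-0.0123,-0.0083],[0,-0.0115,-0.0094],[0,-0.0105,-0.0106],[0,0,0]], turn=[0,0,0,0,0,0,0])

```text
time: 19.23
tool_pos: [0.4343, 0.1443, 0.0736]
tool_rot: [-0.001, 0.707, 0.707, -0.002]
contact_force: [0.3, -0.7, -2.5]
gripper_width: 0.773
grasp_force: 13.7
```

```bash
python3 st.py
```

```text
[0.4343 0.1443 0.0736] -0.0 [-0.123 -0.053 -0.017] [ 0.26 -0.69 -2.47] 13.7 65.9786816341338
```

Request:
play_rows(linear=[[0,-0.0094,-0.0115],[0,-0.0083,-0.0124],[0,-0.007,-0.0131],[0,-0.0056,-0.0138],[0,0,0]], turn=[0,0,0,0,0])

```text
time: 19.85
tool_pos: [0.4345, 0.1144, 0.0229]
tool_rot: [-0.001, 0.707, 0.707, -0.002]
contact_force: [0.7, -0.7, -2.5]
gripper_width: 0.771
grasp_force: 12.1
```

```bash
python3 st.py
```

```text
[0.4345 0.1144 0.0229] 0.01 [-0.167  0.011  0.003] [ 0.73 -0.67 -2.45] 12.1 65.83897349655963
```

Request:
play_rows(linear=[[0,-0.0043,-0.0125],[0,-0.0029,-0.0105],[0,0,0]], turn=[0,0,0])

```text
time: 20.23
tool_pos: [0.4352, 0.1076, 0.0006]
tool_rot: [-0.0, 0.707, 0.707, -0.001]
contact_force: [-0.2, 0.0, -2.3]
gripper_width: 0.772
grasp_force: 11.9
```

```bash
python3 st.py scene
python3 - <<'E'
from h import *
s=state(); w=grab_frame("wrist"); save(w,"w5.png")
for r in trace("wrist","lid"): print(r["p"],r["location"],r["region"].sum(),np.median(w[r["region"]],0),np.argwhere(r["region"])[:,::-1].min(0),np.argwhere(r["region"])[:,::-1].max(0))
E
```

```text
[0.4352 0.1076 0.0006] 0.03 [-0.165 -0.031  0.011] [-0.21  0.01 -2.3 ] 11.9 65.89673490095805
0.96 [249. 178.] [134.5 136.  159.5] [256.  177.5  22.1  46.5  71. ]
0.79 [220. 151.] [39. 75. 51.] [223.4 148.1  19.   29.1  48.8]
0.63 [141. 226.] [33. 81. 80.] [144.5 222.3  28.8  62.9  73.1]
0.59 [258.9, 153.1] 70052 [153. 159. 148.] [96  0] [418 321]
0.59 [3.0, 18.4] 593 [ 5. 19.  7.] [0 0] [17 51]
```

Request:
play_rows(linear=[[0,0,-0.003],[0,0,-0.002],[0,0,0]], turn=[0,0,0])

```text
time: 20.8
tool_pos: [0.4362, 0.1079, -0.0032]
tool_rot: [0.0, 0.707, 0.707, 0.0]
contact_force: [0.1, -1.1, 0.1]
gripper_width: 0.767
grasp_force: 12.1
```

```bash
python3 st.py
```

```text
[ 0.4362  0.1079 -0.0032] 0.03 [ 0.023 -0.021 -0.151] [ 0.06 -1.08  0.05] 12.1 65.52368431229499
```

Request:
play_rows(linear=[[0,0,0],[0,0,0]], turn=[0,0], hand=0.06595)

```text
time: 21.05
tool_pos: [0.4361, 0.1079, -0.0032]
tool_rot: [0.0, 0.707, 0.707, 0.0]
contact_force: [0.0, 0.7, -2.0]
gripper_width: 0.766
grasp_force: 3.1
```

```bash
python3 st.py
```

```text
[ 0.4361  0.1079 -0.0032] 0.03 [ 0.005 -0.093 -0.11 ] [ 0.04  0.69 -2.  ] 3.1 65.37887618345
```

Request:
play_rows(linear=[[0,0,0],[0,0,0],[0,0,0.03],[0,0,0.05],[0,0.02,0.055],[0,0.02,0.055],[0,0.015,0.05],[0,0,0]], turn=[0,0,0,0,0,0,0,0], hand=0.085)

```text
time: 22.05
tool_pos: [0.4384, 0.1642, 0.2426]
tool_rot: [0.003, 0.706, 0.708, 0.004]
contact_force: [0.2, 0.1, -1.1]
gripper_width: 0.995
grasp_force: 0.0
```

Run:
```python
from h import *
s=state(); w=grab_frame("wrist"); save(w,"w6.png"); pl=lambda P:w2wpx(P,s); print(s["tool_pos"],yaw(s))
for z in(.028,):
  q,f=fit(w,pl,[(.17,.066,z)],(.436,.173,np.pi/2),(.02,.02,.1)); print("lid wrist",q[:2],np.degrees(q[2]),f)
for r in trace("wrist","lid"): print(r["p"],r["location"],r["region"].sum(),np.median(w[r["region"]],0),wpx2w(r["location"],.028,s))
for r in trace("wrist","clip_1"): print("clip",r["p"],r["location"],r["region"].sum(),np.median(w[r["region"]],0),wpx2w(r["location"],.025,s))
A=np.linspace(0,1,2)
overlay(w,pl,[(.17,.066,.028)],q,(130,40,390,240),3,"w6o.png")
t=grab_frame("top"); q,f=fit(t,lambda P:w2px("top",P),[(.17,.066,.028)],(.436,.173,np.pi/2),(.02,.02,.1)); print("top",q[:2],np.degrees(q[2]),f)
```

```text
[0.43835476 0.16422655 0.24257347] 0.14553201255209613
lid wrist [0.43615026 0.17309479] 90.54086680605651 -79.86275482177734
0.94 [255.0, 152.2] 9642 [155. 162. 156.] [[0.43694127 0.17907592 0.028     ]]
0.88 [126.0, 53.1] 6746 [30. 90. 38.] [[0.27573713 0.31041988 0.028     ]]
clip 0.92 [213.3, 133.4] 621 [ 36.  65. 123.] [[0.38596839 0.20234575 0.025     ]]
clip 0.82 [298.0, 129.6] 600 [ 34.  57. 110.] [[0.48934697 0.20710689 0.025     ]]
clip 0.8 [298.7, 177.6] 543 [ 34.  56. 107.] [[0.49233555 0.14613717 0.025     ]]
clip 0.78 [102.1, 15.5] 311 [27. 79. 33.] [[0.23756805 0.36869143 0.025     ]]
clip 0.7 [87.7, 60.0] 290 [28. 83. 35.] [[0.21623416 0.31007792 0.025     ]]
clip 0.66 [214.5, 177.0] 541 [ 35.  62. 121.] [[0.38568167 0.14693034 0.025     ]]
clip 0.61 [144.1, 72.3] 402 [32. 85. 37.] [[0.299326   0.28315619 0.025     ]]
clip 0.55 [162.6, 25.4] 392 [28. 76. 34.] [[0.32362366 0.34144703 0.025     ]]
top [0.43316346 0.17453243] 91.04062020089182 -36.76152420043945
```

View pics/w6o.png

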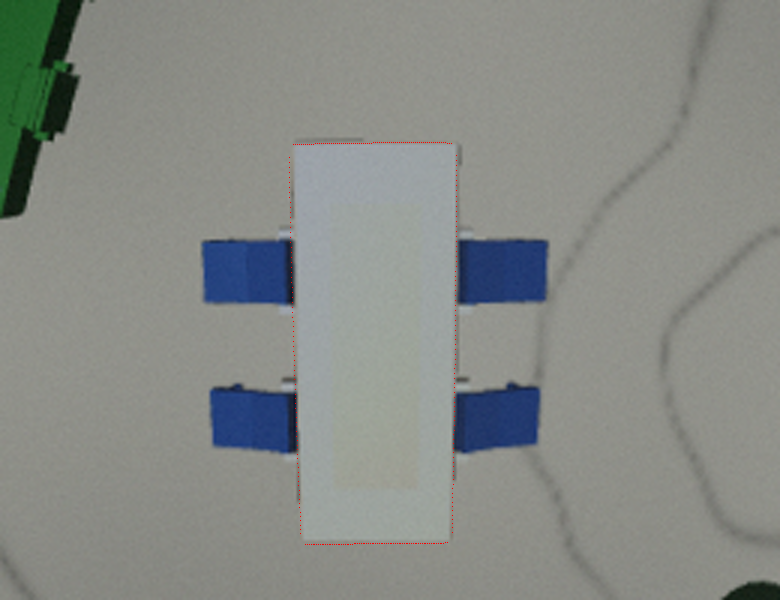

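Request:
play_rows(linear=[[-0.0022,0.0089,-0.05],[0,0,-0.06],[0,0,-0.055],[0,0,0],[0,0,0]], turn=[0.4,0,0,0,0])

```text
time: 22.88
tool_pos: [0.4344, 0.1717, 0.0728]
tool_rot: [0.0, 0.704, 0.71, 0.0]
contact_force: [0.2, 0.8, -0.1]
gripper_width: 0.995
grasp_force: 0.0
```

Run:
```python
from h import *
s=state(); w=grab_frame("wrist"); pl=lambda P:w2wpx(P,s); print(s["tool_pos"],yaw(s),s["contact_force"])
q,f=fit(w,pl,[(.17,.066,.028)],(.436,.173,np.pi/2),(.01,.01,.05)); print("lid wrist",q[:2],np.degrees(q[2]),f)
for r in trace("wrist","clip_1"): print("clip",r["p"],r["location"],r["region"].sum(),np.median(w[r["region"]],0),wpx2w(r["location"],.025,s))
```

```text
[0.43439416 0.17172417 0.07282325] 0.42568572821167766 [ 0.16992713  0.78813097 -0.05644399]
lid wrist [0.43635712 0.17216513] 90.39153702619177 -81.4837875366211
clip 0.97 [338.9, 170.0] 1851 [ 29.  51. 102.] [[0.48929152 0.20671185 0.025     ]]
clip 0.93 [192.4, 246.8] 1479 [ 27.  53. 110.] [[0.38619051 0.14732087 0.025     ]]
clip 0.77 [68.5, 69.8] 1278 [10. 23. 12.] [[0.2972522  0.28251947 0.025     ]]
clip 0.7 [326.3, 247.0] 1338 [28. 49. 97.] [[0.48573297 0.1478224  0.025     ]]
clip 0.69 [185.7, 171.4] 1900 [ 29.  56. 114.] [[0.38566924 0.20487266 0.025     ]]
clip 0.54 [2.0, 52.2] 261 [ 6. 19.  8.] [[0.22092696 0.31163645 0.025     ]]
```

Request:
play_rows(linear=[[0.0018,0.0012,-0.03],[0,0,-0.03],[0,0,-0.01],[0,0,0]], turn=[0,0,0,0])

```text
time: 23.48
tool_pos: [0.4363, 0.1731, 0.0027]
tool_rot: [0.0, 0.704, 0.71, 0.001]
contact_force: [-0.1, 0.5, -0.3]
gripper_width: 0.99
grasp_force: 0.0
```

```bash
python3 st.py
```

```text
[0.4363 0.1731 0.0027] 0.45 [ 0.021 -0.046 -0.019] [-0.1   0.55 -0.25] 0.0 84.52722556912354
```

Request:
play_rows(linear=[[0,0,-0.005],[0,0,0],[0,0,0],[0,0,0],[0,0,0],[0,0,0]], turn=[0,0,0,0,0,0], hand=0.055)

```text
time: 24.22
tool_pos: [0.437, 0.1733, -0.0018]
tool_rot: [0.001, 0.704, 0.71, 0.001]
contact_force: [0.8, -0.4, 5.9]
gripper_width: 0.759
grasp_force: 68.3
```

```bash
python3 st.py
```

```text
[ 0.437   0.1733 -0.0018] 0.45 [ 0.041 -0.058 -0.05 ] [ 0.76 -0.41  5.87] 68.3 64.78692188795274
```

Run:
```python
from h import *
import h
src=open("h.py").read().replace("np.minimum(D,25).sum()","D.sum()"); exec(src)
im=cv2.imread("pics/w1.png")[:,:,::-1].copy()
s1={"tool_pos":np.array([0.46270018,-0.2065892,0.30396748]),"tool_rot":np.array([0.0005,np.sqrt(.5),np.sqrt(.5),0])}
pj=lambda P:w2wpx(P,s1)
for n,Rr in dict(rim=[(.156,.054,.086)],rim2=[(.156,.054,.086),(.154,.052,.086)],inner=[(.15,.048,.086)],both=[(.156,.054,.086),(.15,.048,.086)],foot=[(.2,.084,.006)]).items():
    r,f=fit(im,pj,Rr,(.48,-.205,np.pi/2),(.012,.012,.06)); print(n,r[:2].round(4),np.degrees(r[2]).round(2),round(f,1))
im=cv2.imread("pics/w6.png")[:,:,::-1].copy()
```

```text
rim [ 0.4793 -0.2037] 89.75 -216.9
rim2 [ 0.4795 -0.206 ] 89.91 -424.8
inner [ 0.4826 -0.208 ] 89.88 -234.8
both [ 0.4803 -0.2075] 89.71 -337.7
foot [ 0.4737 -0.217 ] 89.95 -124.8
```

Request:
play_rows(linear=[[0,0,0.03],[0,0,0.06],[0,0,0.06],[0,0,0.06],[0,0,0]], turn=[0,0,0,0,0])

```text
time: 24.85
tool_pos: [0.4383, 0.1736, 0.2126]
tool_rot: [0.003, 0.704, 0.71, 0.005]
contact_force: [0.2, -0.0, -3.5]
gripper_width: 0.757
grasp_force: 68.2
```

Request:
play_rows(linear=[[0.003,-0.03,0],[0.005,-0.055,0],[0.006,-0.06,0],[0.006,-0.06,0],[0.006,-0.06,0],[0.006,-0.06,0],[0.005,-0.06,0],[0.005,-0.06,0]], turn=[-0.3,0,0,0,0,0,0,0])

```text
time: 25.85
tool_pos: [0.4761, -0.2731, 0.2035]
tool_rot: [-0.002, 0.706, 0.708, -0.0]
contact_force: [0.8, 0.3, -2.6]
gripper_width: 0.759
grasp_force: 68.0
```

Request:
play_rows(linear=[[0,-0.06,-0.01],[0,-0.045,-0.03],[0,0,-0.01],[0,0,0],[0,0,0]], turn=[0,0,0,0,0])

```text
time: 26.48
tool_pos: [0.4777, -0.3759, 0.1567]
tool_rot: [-0.0, 0.706, 0.708, 0.0]
contact_force: [0.2, -0.4, -2.3]
gripper_width: 0.761
grasp_force: 68.0
```

Run:
```python
from h import *
s=state(); w=grab_frame("wrist"); save(w,"w7.png"); g=cv2.GaussianBlur(cv2.cvtColor(w,cv2.COLOR_RGB2GRAY),(0,0),.7).astype(np.float32)
print(s["tool_pos"],yaw(s),s["contact_force"],camera_info and _w(s)[1][:3,3])
def pr(P,lab,ax):
    q=w2wpx(P,s).astype(np.float32); k=cv2.remap(g,q[:,:1],q[:,1:],cv2.INTER_LINEAR)[:,0]; d=np.diff(k)
    print(lab,[(round(float(P[j,ax])*1000,1),int(d[j])) for j in range(2,len(d)-2) if abs(d[j])>3 and abs(d[j])==abs(d[j-2:j+3]).max() and q[j,1]>2])
xs=np.arange(.42,.54,.0005)
for y in(-.275,-.265,-.255,-.245,-.235,-.225,-.215): pr(np.c_[xs,np.full_like(xs,y),np.full_like(xs,.086)],"y%g row%d"%(y,w2wpx(np.array([[.48,y,.086]]),s)[0,1]),0)
ys=np.arange(-.32,-.25,.0005)
for x in(.46,.465,.475,.485,.49,.5): pr(np.c_[np.full_like(ys,x),ys,np.full_like(ys,.086)],"x%g"%x,1)
```

```text
Traceback (most recent call last):
NameError: name '_w' is not defined. Did you mean: 'w'?
```

```bash
cat > edges.py <<'E'
import h
from h import *
s=state(); w=grab_frame("wrist"); save(w,"w7.png"); g=cv2.GaussianBlur(cv2.cvtColor(w,cv2.COLOR_RGB2GRAY),(0,0),.7).astype(np.float32)
print(s["tool_pos"],yaw(s),s["contact_force"],h._w(s)[1][:3,3])
def pr(P,lab,ax):
    q=w2wpx(P,s).astype(np.float32); k=cv2.remap(g,q[:,:1],q[:,1:],cv2.INTER_LINEAR)[:,0]; d=np.diff(k)
    print(lab,[(round(float(P[j,ax])*1000,1),int(d[j])) for j in range(2,len(d)-2) if abs(d[j])>3 and abs(d[j])==abs(d[j-2:j+3]).max() and q[j,1]>2])
xs=np.arange(.42,.54,.0005)
for y in(-.275,-.265,-.255,-.245,-.235,-.225,-.215): pr(np.c_[xs,np.full_like(xs,y),np.full_like(xs,.086)],"y%g row%d"%(y,w2wpx(np.array([[.48,y,.086]]),s)[0,1]),0)
ys=np.arange(-.32,-.25,.0005)
for x in(.46,.465,.475,.485,.49,.5): pr(np.c_[np.full_like(ys,x),ys,np.full_like(ys,.086)],"x%g"%x,1)
E
python3 edges.py
```

```text
[ 0.47805729 -0.3761389   0.15749906] 0.2309065414366145 [ 0.35688542  0.26415128 -2.88858137] [ 0.47805354 -0.29353266  0.30036322]
y-0.275 row70 [(450.5, -17), (455.0, 15), (458.0, -22), (462.0, 12), (478.0, -8), (480.0, 25), (482.5, -22), (484.5, 9), (500.5, -8), (506.0, 27), (509.0, -25), (511.5, 23)]
y-0.265 row56 [(447.0, -8), (449.0, 10), (454.0, -19), (455.5, 10), (457.5, -25), (462.0, 12), (479.5, 21), (483.0, -18), (500.5, -7), (506.0, 27), (508.5, -13), (514.0, -10), (515.5, 14)]
y-0.255 row43 [(447.0, -11), (449.0, 10), (454.0, -21), (455.5, 9), (458.0, -24), (462.0, 11), (478.5, -8), (480.0, 25), (482.0, -23), (484.5, 9), (500.5, -9), (506.0, 29), (508.5, -10), (514.0, -10), (515.5, 14)]
y-0.245 row29 [(447.0, -10), (449.0, 9), (454.0, -21), (455.5, 13), (458.0, -23), (461.5, 10), (478.0, -4), (480.0, 23), (482.5, -21), (484.5, 6), (501.0, -8), (506.0, 28), (508.5, -10), (514.0, -10), (516.0, 13)]
y-0.235 row16 [(447.0, -9), (449.0, 7), (454.0, -14), (455.5, 8), (458.0, -32), (461.5, 11), (480.0, 26), (482.0, -34), (500.5, -8), (506.0, 25), (508.5, -10), (514.0, -9), (516.5, 15)]
y-0.225 row4 [(447.0, -11), (454.0, -12), (458.0, -25), (461.5, 10), (480.0, 24), (482.0, -27), (484.5, 6), (501.0, -8), (506.0, 23), (508.5, -9), (510.0, 9), (514.0, -8), (516.5, 16)]
y-0.215 row-8 []
x0.46 [(-288.5, -22), (-285.5, 25), (-282.5, -26)]
x0.465 [(-288.5, -23), (-285.5, 23), (-282.5, -26), (-279.5, 10), (-265.0, -9), (-258.5, 10)]
x0.475 [(-288.5, -27), (-285.5, 20), (-282.5, -28), (-280.5, 9), (-264.5, -10), (-261.5, 3), (-258.5, 8)]
x0.485 [(-288.5, -21), (-285.5, 22), (-282.5, -27), (-280.0, 8), (-264.5, -8), (-258.5, 9)]
x0.49 [(-289.0, -23), (-285.5, 21), (-282.5, -30), (-279.5, 8), (-265.0, -9), (-258.5, 9)]
x0.5 [(-288.5, -25), (-286.0, 20), (-281.5, -20), (-279.5, 5), (-264.0, 14), (-261.0, -14), (-258.5, 7)]
```

```bash
cat > held.py <<'E'
import sys
from h import *
def held(dz=.0298):
    s=state(); w=grab_frame("wrist"); g=cv2.GaussianBlur(cv2.cvtColor(w,cv2.COLOR_RGB2GRAY),(0,0),1.).astype(np.float32); c=s["tool_pos"]; z=c[2]+dz
    print(c.round(4),yaw(s).round(2),s["contact_force"].round(1),s["ft_torque"].round(2))
    def pr(P,v,lab):
        q=w2wpx(P,s).astype(np.float32); k=cv2.remap(g,q[:,:1],q[:,1:],cv2.INTER_LINEAR)[:,0]; d=np.diff(k)
        print(lab,q[0].round(),[(round(float(v[j])*1000,2),int(d[j])) for j in range(2,len(d)-2) if abs(d[j])>2 and abs(d[j])==abs(d[j-3:j+4]).max()])
    t=np.arange(-.045,.045,.00025)
    for y in(.05,.06,.07,.08): pr(np.c_[c[0]+t,np.full_like(t,c[1]+y),np.full_like(t,z)],t,"dy%g"%y)
    t=np.arange(.065,.1,.00025)
    for x in(-.025,-.01,.01,.025): pr(np.c_[np.full_like(t,c[0]+x),c[1]+t,np.full_like(t,z)],t,"dx%g"%x)
held()
E
python3 held.py
```

```text
[ 0.4782 -0.3763  0.1579] 0.23 [-0.1  0.1 -1.8] [0.01 0.   0.01]
dy0.05 [149. 180.] [(-37.5, 4), (-32.25, -2), (32.25, -6), (33.5, 5), (38.25, -4)]
dy0.06 [147. 156.] [(-31.5, 4), (18.5, 2), (32.25, -8)]
dy0.07 [145. 132.] [(-31.75, 5), (32.5, -7), (33.75, 3)]
dy0.08 [144. 107.] [(-31.5, 3), (32.25, -6)]
dx-0.025 [194. 143.] [(84.75, -7)]
dx-0.01 [232. 142.] [(85.25, -19), (87.0, 19), (88.5, -17)]
dx0.01 [284. 142.] [(85.0, -18), (87.0, 17), (88.5, -19), (97.5, -5)]
dx0.025 [322. 143.] [(84.5, -7), (90.25, -2), (91.5, 2)]
```

Request:
play_rows(linear=[[0.0005,0.028,0],[0.0005,0.035,-0.01],[0.0007,0.035,-0.01],[0.0007,0.035,-0.01],[0.0007,0.0358,0],[0,0,-0.01],[0,0,-0.01],[0,0,0]], turn=[-0.2,0,0,0,0,0,0,0])

```text
time: 27.62
tool_pos: [0.4799, -0.2085, 0.1056]
tool_rot: [-0.001, 0.708, 0.707, -0.0]
contact_force: [0.1, -0.1, -2.1]
gripper_width: 0.764
grasp_force: 68.0
```

```bash
python3 held.py
python3 - <<'E'
from h import *
for i in range(3):
    s=state(); print(s["tool_pos"].round(4),yaw(s).round(2)); grab_frame("wrist")
E
```

```text
[ 0.4799 -0.2085  0.1056] -0.1 [ 0.1 -0.1 -2.1] [ 0.01 -0.03 -0.  ]
dy0.05 [148. 180.] [(-37.0, 3), (-31.0, 2), (32.5, -6), (33.75, 6), (38.5, -2)]
dy0.06 [146. 156.] [(-31.5, 4), (-8.75, 2), (19.0, 2), (32.75, -7), (34.0, 4)]
dy0.07 [144. 132.] [(-31.25, 4), (33.0, -8)]
dy0.08 [143. 107.] [(-31.25, 3), (33.0, -7)]
dx-0.025 [193. 143.] [(84.75, -7), (86.0, 4)]
dx-0.01 [231. 142.] [(85.0, -12), (91.25, 14)]
dx0.01 [283. 142.] [(85.0, -14), (91.0, 14)]
dx0.025 [321. 142.] [(84.25, -6)]
[ 0.4803 -0.2088  0.1062] -0.11
[ 0.4806 -0.209   0.1066] -0.11
[ 0.4807 -0.209   0.1069] -0.12
```

Request:
play_rows(linear=[[0.0005,0.0015,-0.01],[0,0,-0.008],[0,0,-0.005],[0,0,-0.005],[0,0,0]], turn=[0,0,0,0,0])

```text
time: 28.45
tool_pos: [0.4808, -0.2065, 0.0781]
tool_rot: [-0.0, 0.707, 0.707, -0.0]
contact_force: [0.3, 0.4, -2.2]
gripper_width: 0.761
grasp_force: 68.0
```

```bash
python3 st.py
```

```text
[ 0.4808 -0.2065  0.0781] -0.05 [-0.    -0.019 -0.006] [ 0.34  0.36 -2.24] 68.0 65.00619662646916
```

Request:
play_rows(linear=[[0,0,-0.003],[0,0,-0.003],[0,0,0]], turn=[0,0,0])

```text
time: 28.82
tool_pos: [0.4812, -0.2067, 0.0726]
tool_rot: [0.0, 0.707, 0.707, 0.0]
contact_force: [0.4, -0.3, -2.9]
gripper_width: 0.758
grasp_force: 68.1
```

```bash
python3 st.py
```

```text
[ 0.4812 -0.2067  0.0726] -0.05 [ 0.033 -0.122  0.048] [ 0.41 -0.31 -2.86] 68.1 64.73593680535409
```

Request:
play_rows(linear=[[0,0,-0.003],[0,0,-0.002],[0,0,0]], turn=[0,0,0])

```text
time: 29.2
tool_pos: [0.4812, -0.2067, 0.0676]
tool_rot: [0.0, 0.707, 0.707, 0.0]
contact_force: [1.3, -0.4, -2.6]
gripper_width: 0.758
grasp_force: 68.0
```

```bash
python3 st.py
```

```text
[ 0.4812 -0.2067  0.0676] -0.05 [ 0.064 -0.181  0.074] [ 1.29 -0.39 -2.56] 68.0 64.76704876585474
```

Request:
play_rows(linear=[[0,0,-0.002],[0,0,-0.002],[0,0,0]], turn=[0,0,0])

```text
time: 29.58
tool_pos: [0.4812, -0.2067, 0.0636]
tool_rot: [0.0, 0.707, 0.707, 0.0]
contact_force: [2.0, -0.9, -2.8]
gripper_width: 0.761
grasp_force: 68.0
```

```bash
python3 st.py
```

```text
[ 0.4812 -0.2067  0.0636] -0.05 [ 0.014 -0.178  0.098] [ 1.98 -0.85 -2.79] 68.0 64.9556233887199
```

Request:
play_rows(linear=[[0,0,-0.002],[0,0,0]], turn=[0,0])

```text
time: 29.82
tool_pos: [0.4812, -0.2068, 0.0616]
tool_rot: [0.0, 0.707, 0.707, 0.0]
contact_force: [0.9, -1.4, -3.4]
gripper_width: 0.759
grasp_force: 68.0
```

```bash
python3 st.py
```

```text
[ 0.4812 -0.2068  0.0616] -0.05 [-0.059 -0.185  0.063] [ 0.86 -1.42 -3.38] 68.0 64.79480173852379
```

Request:
play_rows(linear=[[0,0,-0.0015],[0,0,0]], turn=[0,0])

```text
time: 30.08
tool_pos: [0.4812, -0.2068, 0.0604]
tool_rot: [0.0, 0.707, 0.707, 0.0]
contact_force: [0.4, 0.1, -0.6]
gripper_width: 0.761
grasp_force: 68.1
```

```bash
python3 st.py
```

```text
[ 0.4812 -0.2068  0.0604] -0.06 [ 0.11  -0.044  0.026] [ 0.45  0.08 -0.61] 68.1 64.95544572278551
```

Request:
play_rows(linear=[[0,0,-0.0015],[0,0,0]], turn=[0,0])

```text
time: 30.32
tool_pos: [0.4813, -0.2068, 0.0604]
tool_rot: [-0.0, 0.707, 0.707, -0.0]
contact_force: [-5.2, 3.1, 9.4]
gripper_width: 0.759
grasp_force: 69.3
```

```bash
python3 st.py
```

```text
[ 0.4813 -0.2068  0.0604] -0.05 [0.39  0.436 0.101] [-5.16  3.07  9.38] 69.3 64.810922556885
```

Request:
play_rows(linear=[[0,0,0],[0,0,0],[0,0,0.03],[0,0,0.05],[0,0,0.05],[0,0,0]], turn=[0,0,0,0,0,0], hand=0.085)

```text
time: 31.08
tool_pos: [0.4838, -0.2084, 0.1944]
tool_rot: [0.005, 0.707, 0.707, 0.001]
contact_force: [-0.4, 0.5, -0.8]
gripper_width: 0.998
grasp_force: 0.0
```

```bash
cat > clips.py <<'E'
from h import *
s=state(); w=grab_frame("wrist"); save(w,"w8.png"); pl=lambda P:w2wpx(P,s); print(s["tool_pos"].round(4),yaw(s).round(2))
q,f=fit(w,pl,[(.17,.066,.090)],(.4815,-.2075,np.pi/2),(.01,.01,.05)); print("lid",q[:2].round(4),np.degrees(q[2]).round(2),f)
for r in trace("wrist","clip_1"):
    c=np.median(w[r["region"]],0)
    if c[2]>1.3*c[1]:
        p=np.argwhere(r["region"])[:,::-1]; P=wpx2w(p,.085,s); print("clip",round(r["p"],2),r["region"].sum(),c,"x",P[:,0].min().round(4),P[:,0].max().round(4),"y",P[:,1].min().round(4),P[:,1].max().round(4))
E
python3 clips.py
```

```text
[ 0.4838 -0.2084  0.1944] -0.06
lid [ 0.4821 -0.2057] 89.43 -98.27119445800781
clip 0.66 1220 [ 32.  55. 107.] x 0.5158 0.5519 y -0.1885 -0.1595
clip 0.65 989 [ 32.  54. 104.] x 0.5156 0.5511 y -0.2531 -0.2196
clip 0.62 1165 [ 31.  58. 117.] x 0.413 0.449 y -0.1874 -0.1585
```

Request:
play_rows(linear=[[0.008,0,0],[0.008,0,0],[0.008,0,0],[0.008,0,0],[0.008,0,0],[0.008,0,0],[0.009,0,0],[0.009,0,0]], turn=[-10.4,-10.4,-10.4,-10.4,-10.4,-10.4,-10.4,-10.4], hand=0.05)

```text
time: 32.17
tool_pos: [0.5461, -0.2061, 0.1857]
tool_rot: [-0.001, 0.998, 0.056, -0.002]
contact_force: [0.0, -0.0, 0.0]
gripper_width: 0.587
grasp_force: 0.0
```

Request:
play_rows(linear=[[0,0,-0.04],[0,0,-0.03],[0,0,0],[0,0,0]], turn=[-6.7,0,0,0])

```text
time: 32.67
tool_pos: [0.547, -0.2067, 0.1187]
tool_rot: [-0.0, 1.0, 0.0, -0.0]
contact_force: [0.7, 0.3, 0.4]
gripper_width: 0.582
grasp_force: 0.0
```

```bash
python3 st.py
```

```text
[ 0.547  -0.2067  0.1187] -89.95 [ 0.041 -0.013  0.025] [0.66 0.29 0.42] 0.0 49.68054519097076
```

Request:
play_rows(linear=[[0,0,-0.02],[0,0,-0.012],[0,0,-0.01],[0,0,-0.008],[0,0,0]], turn=[0,0,0,0,0])

```text
time: 33.3
tool_pos: [0.5468, -0.2066, 0.068]
tool_rot: [-0.0, 1.0, 0.0, -0.0]
contact_force: [0.9, 1.2, 0.3]
gripper_width: 0.587
grasp_force: 0.0
```

```bash
python3 st.py
```

```text
[ 0.5468 -0.2066  0.068 ] -89.96 [ 0.051  0.    -0.067] [0.87 1.15 0.33] 0.0 50.09062018930475
```

Request:
play_rows(linear=[[0,0,-0.007],[0,0,-0.007],[0,0,0]], turn=[0,0,0])

```text
time: 33.67
tool_pos: [0.5469, -0.2066, 0.0541]
tool_rot: [-0.0, 1.0, 0.0, -0.0]
contact_force: [0.5, 0.8, -0.2]
gripper_width: 0.58
grasp_force: 0.3
```

```bash
python3 st.py
```

```text
[ 0.5469 -0.2066  0.0541] -89.95 [-0.031 -0.132  0.001] [ 0.49  0.78 -0.23] 0.3 49.54306907127573
```

Request:
play_rows(linear=[[-0.002,0,-0.002],[-0.002,0,-0.002],[0,0,0]], turn=[0,0,0])

```text
time: 34.05
tool_pos: [0.5445, -0.2068, 0.052]
tool_rot: [0.0, 1.0, 0.0, 0.002]
contact_force: [3.5, 1.1, 4.6]
gripper_width: 0.587
grasp_force: 2.6
```

Request:
play_rows(linear=[[-0.002,0,-0.001],[-0.001,0,0],[0,0,0]], turn=[0,0,0])

```text
time: 34.42
tool_pos: [0.5433, -0.2068, 0.0515]
tool_rot: [0.0, 1.0, 0.0, 0.004]
contact_force: [10.0, 2.1, 1.7]
gripper_width: 0.584
grasp_force: 4.8
```

Request:
play_rows(linear=[[-0.0015,0,0],[0,0,0]], turn=[0,0])

```text
time: 34.67
tool_pos: [0.5415, -0.2068, 0.0507]
tool_rot: [0.0, 1.0, 0.0, 0.004]
contact_force: [8.9, 1.0, -2.3]
gripper_width: 0.587
grasp_force: 4.2
```

Request:
play_rows(linear=[[-0.0015,0,0],[0,0,0]], turn=[0,0])

```text
time: 34.92
tool_pos: [0.5373, -0.2067, 0.0496]
tool_rot: [0.0, 1.0, 0.0, 0.0]
contact_force: [3.8, 0.0, -0.5]
gripper_width: 0.587
grasp_force: 2.2
```

Request:
play_rows(linear=[[-0.0015,0,0],[0,0,0]], turn=[0,0])

```text
time: 35.17
tool_pos: [0.5372, -0.2068, 0.0498]
tool_rot: [0.0, 1.0, 0.0, 0.002]
contact_force: [10.0, 0.4, -4.2]
gripper_width: 0.585
grasp_force: 4.5
```

Request:
play_rows(linear=[[-0.0015,0,0],[0,0,0]], turn=[0,0])

```text
time: 35.42
tool_pos: [0.5371, -0.2068, 0.0499]
tool_rot: [0.0, 1.0, -0.0, 0.004]
contact_force: [14.6, 0.5, -7.8]
gripper_width: 0.583
grasp_force: 6.7
```

Request:
play_rows(linear=[[-0.0015,0,0],[0,0,0],[0.01,0,0],[0.02,0,0.02],[0.01,0,0.06],[0,0,0.06],[0,0,0]], turn=[0,0,0,0,0,0,0])

```text
time: 36.3
tool_pos: [0.575, -0.2085, 0.1965]
tool_rot: [0.003, 1.0, 0.0, 0.004]
contact_force: [-0.1, -0.3, -0.1]
gripper_width: 0.588
grasp_force: 0.0
```

```bash
cat > chk.py <<'E'
from h import *
s=state(); print(s["tool_pos"].round(4),yaw(s).round(2))
for n in("wrist","top","scene"):
    w=grab_frame(n)
    for r in trace(n,"clip_1"):
        c=np.median(w[r["region"]],0)
        if c[2]>1.3*c[1]:
            p=np.argwhere(r["region"])[:,::-1]; P=(wpx2w(p,.075,s) if n=="wrist" else px2w(n,p,.075))
            print(n,round(r["p"],2),r["region"].sum(),c,"x",P[:,0].min().round(4),P[:,0].max().round(4),"y",P[:,1].min().round(4),P[:,1].max().round(4))
E
python3 chk.py
```

```text
[ 0.575  -0.2085  0.1965] -89.96
wrist 0.82 706 [24. 30. 46.] x 0.5108 0.5409 y -0.1891 -0.1611
wrist 0.72 382 [ 31.  59. 121.] x 0.4097 0.4367 y -0.2533 -0.2257
wrist 0.71 411 [ 28.  58. 121.] x 0.4053 0.4358 y -0.188 -0.1603
wrist 0.62 686 [25. 31. 46.] x 0.5107 0.5409 y -0.2531 -0.2241
scene 0.51 69 [ 69.  99. 161.] x 0.4098 0.4357 y -0.1945 -0.1515
```

Request:
play_rows(linear=[[-0.03,0,0],[-0.045,0,0],[-0.045,0,0],[-0.039,0.001,0],[0,0,-0.04],[0,0,-0.03],[0,0,0],[0,0,0]], turn=[0,0,0,0,0,0,0,0])

```text
time: 37.6
tool_pos: [0.4138, -0.2059, 0.1202]
tool_rot: [0.0, 1.0, 0.0, -0.0]
contact_force: [-0.8, -0.1, 0.8]
gripper_width: 0.588
grasp_force: 0.0
```

```bash
python3 st.py
```

```text
[ 0.4138 -0.2059  0.1202] -89.95 [-0.01  -0.041 -0.048] [-0.81 -0.1   0.79] 0.0 50.23507735019238
```

Request:
play_rows(linear=[[0.002,-0.001,-0.02],[0,0,-0.012],[0,0,-0.01],[0,0,-0.008],[0,0,-0.008],[0,0,-0.008],[0,0,0]], turn=[0,0,0,0,0,0,0])

```text
time: 38.48
tool_pos: [0.4149, -0.2063, 0.0527]
tool_rot: [-0.001, 1.0, 0.0, -0.001]
contact_force: [-1.2, 0.1, 0.0]
gripper_width: 0.586
grasp_force: 0.3
```

Request:
play_rows(linear=[[0.002,0,-0.002],[0.002,0,-0.002],[0.002,0,0],[0,0,0]], turn=[0,0,0,0])

```text
time: 38.98
tool_pos: [0.4201, -0.2064, 0.0492]
tool_rot: [-0.001, 1.0, 0.001, -0.002]
contact_force: [-7.3, 1.2, 4.5]
gripper_width: 0.59
grasp_force: 4.1
```

Request:
play_rows(linear=[[0.0015,0,0],[0.0015,0,0],[0,0,0]], turn=[0,0,0])

```text
time: 39.35
tool_pos: [0.4226, -0.2063, 0.0484]
tool_rot: [-0.0, 1.0, 0.001, -0.003]
contact_force: [-7.6, -0.5, -1.4]
gripper_width: 0.586
grasp_force: 3.0
```

Request:
play_rows(linear=[[0.0015,0,0],[0,0,0]], turn=[0,0])

```text
time: 39.6
tool_pos: [0.4254, -0.2063, 0.0489]
tool_rot: [-0.0, 1.0, 0.0, -0.001]
contact_force: [-3.1, 0.7, -1.6]
gripper_width: 0.587
grasp_force: 1.4
```

Snapped to the expected place; press slightly more, then back off and check.

Request:
play_rows(linear=[[0.0015,0,0],[0.0015,0,0],[0.0015,0,0],[0,0,0]], turn=[0,0,0,0])

```text
time: 40.1
tool_pos: [0.4266, -0.2063, 0.0487]
tool_rot: [-0.001, 1.0, 0.001, -0.006]
contact_force: [-18.4, -0.4, 6.5]
gripper_width: 0.587
grasp_force: 9.1
```

Request:
play_rows(linear=[[-0.01,0,0],[-0.015,0,0.02],[-0.01,0,0.06],[0,0,0.06],[0,0,0.01],[0,0,0]], turn=[0,0,0,0,0,0])

```text
time: 40.85
tool_pos: [0.3966, -0.2072, 0.2012]
tool_rot: [0.001, 1.0, 0.0, 0.002]
contact_force: [0.8, 0.3, -0.3]
gripper_width: 0.585
grasp_force: 0.0
```

```bash
python3 chk.py
```

```text
[ 0.3966 -0.2072  0.2012] -89.94
wrist 0.93 349 [ 41.  70. 132.] x 0.5178 0.5286 y -0.1873 -0.1603
wrist 0.74 338 [ 48.  80. 142.] x 0.4373 0.4485 y -0.2529 -0.225
wrist 0.62 334 [ 46.  77. 140.] x 0.4382 0.4484 y -0.1886 -0.1599
scene 0.43 88 [29.5 44.  68. ] x 0.5112 0.5483 y -0.2141 -0.1529
```

Run:
```python
from h import *
s=state(); w=grab_frame("wrist").astype(int); b=(w[:,:,2]>1.35*w[:,:,1])&(w[:,:,2]>40)
p=np.argwhere(b)[:,::-1]; P=wpx2w(p,.075,s)
for y0,y1 in((-.255,-.222),(-.19,-.157)):
    for x0,x1 in((.40,.46),(.505,.57)):
        k=P[(P[:,0]>x0)&(P[:,0]<x1)&(P[:,1]>y0)&(P[:,1]<y1)]; print(len(k),k.min(0).round(4)[:2],k.max(0).round(4)[:2])
q,f=fit(w.astype(np.uint8),lambda P:w2wpx(P,s),[(.17,.066,.09)],(.4815,-.2075,np.pi/2),(.01,.01,.05)); print(q[:2],np.degrees(q[2]),f)
top=grab_frame("top")
for t in("dosing_cup","scrub_brush","softener","vase","stain_jar","spray","peg_basket"):
    r=trace("top",t)[:1]; print(t,[np.round(i["location"]) for i in r])
```

```text
324 [ 0.4382 -0.2532] [ 0.4478 -0.2259]
339 [ 0.5182 -0.2526] [ 0.5285 -0.2261]
331 [ 0.4381 -0.1882] [ 0.4476 -0.16  ]
350 [ 0.5182 -0.1869] [ 0.5287 -0.1604]
[ 0.48283999 -0.20658665] 90.05695565901455 -90.26094818115234
dosing_cup [array([234., 154.])]
scrub_brush [array([251., 219.])]
softener [array([179., 116.])]
vase []
stain_jar [array([110., 188.])]
spray [array([320., 116.])]
peg_basket [array([400., 166.])]
```

```bash
python3 -c "
from plant import *
print(job_done())"
```

```text
the job is handed in; nothing more can be done
None
```

I turned the lid over and seated it fully down on the box, snapped all four clips shut as measured in the wrist camera, and handed the job in at about 41 s of the 72 s; I did not re-find the vase in the final check.

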